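# Scoop stray brass bosses from under the carver's drying rack

## Robot

A 6-joint arm with a two-finger parallel gripper is mounted at the origin on the work surface. World frame = base frame: x ahead of the robot, y to its left, z up, the work surface at z = 0. Lengths are in m, angles in rad, forces in N, time in s.
With the tool pointing down it reaches from about 0.325 to 0.775 m from the base axis. Payload 5.5 kg.
Tool frame: the origin (TCP) lies midway between the tips of the shut fingers; the grasp point (between the pads) lies 19 mm behind it; z points along the fingers, y is the line along which they close (so a half turn about z gives the same grasp; the last joint's range is limited). The gripper opens to 85 mm and grips with 20 to 120 N. Pads are 22 mm wide; open, the fingers measure 114 mm over their backs; the gripper's body (76 mm by 85 mm) begins 54 mm behind the grasp point. The pads swing forward as they close: fully open they stand 13 mm farther back than shut.
Start: joints at [-1.188, 0.091, 1.231, -0, 1.82, -0.057], TCP at [0.255, -0.543, 0.231] pointing down, gripper open.
Joint ranges: [-2.87, 2.87], [-0.86, 2.18], [0.17, 2.46], [-1.51, 4.65], [0.06, 2.69], [-2.65, 2.65]. Speed limits (rad/s): [2.57, 2.57, 3.01, 3.14, 3.14, 3.14].

## Interface

Orientations are given as a rotation vector (axis times angle).
In Python, from rig import robot gives the robot as it stands. The module is installed in compiled form; this text tells all that it offers.
- The arm moves only by the tool move_arm, never from a script. Its argument "series" is a list of rows, each an object with "turn": the turn, a rotation vector about the tool's x, y, z in rad, a list of three; "slide": the shift along the tool's x, y, z in m, a list of three; "gripper": the closure, from -1 (fully open) to 1 (shut). In form: [{"turn": [rx, ry, rz], "slide": [tx, ty, tz], "gripper": gripper}, ...]. A call has 1 to 12 rows; each row shifts and turns the commanded pose from where the row before left it, along the tool's axes as they then stand; what a row does not reach is not made up. A row lasts 1/10 s, in which the tool goes at most 50 mm and 8.59 degrees, less where a joint would pass 70% of its speed; a pose out of reach is approached as far as the arm can. A call is refused whole if a number of a shift passes 0.05 or a number of a turn 0.15, either way. A call with a gripper value outside its range is refused whole. The fingers move at their own pace and stop on an object; "newtons" is the grip in N (left out, the last holds). Time passes only in rows, so rows that do not move let the fingers close. It gives the time, the measured TCP pose, the force, the opening and the grip force at its end, in the units of the state.
- robot.observe(): the state, without advancing time (a new reading comes with each control period).
- robot.snapshot(name): name is "side" or "top"; returns the picture (420x560x3 uint8, red, green, blue); there is no depth.
- robot.calibration(name): a dict with "fx", "fy", "cx", "cy" (pixels), "dist" ([k1, k2, p1, p2, k3] as OpenCV has them; the pictures are not rectified), "xyz" and "orientation" of the camera in the world. Camera axes: x right, y down, z forward; pixel columns grow to the right and rows downward; lengths in m; the calibration is good to about 2 mm. A picture is of the moment at which its call begins. calibration takes no time and is no camera call.
- robot.sign_off(): hands the job in; it is judged then, once.
The state is a dict: "clock": time; "joints": joint angles; "qvel": joint speeds; "joint_torque": joint torques, N m; "tool_pos": TCP position; "orientation": TCP orientation; "ft_force": force on the tool from outside, world axes, zero at the start; "moment": the same for the moment, N m; "finger_gap": opening from 0.0 (shut) to 1.0 (fully open); "finger_force": force on a finger pad.
Only numpy, scipy, OpenCV 4.12 (cv2) and the standard library are available. Lean on these libraries where they do the work, as an engineer would, in place of code of your own. Each camera call takes 0.05 s, during which the arm holds its last target. There are 200 camera calls.

## Task

Four brass bosses lie under the low drying rack on which freshly oiled carvings are drying. Use the long-handled scoop, never your fingers, to gather all four from under the rack and tip them into the wooden parts tray, without striking the rack's shelf or posts. Then lay the scoop flat on the bench in front of the rack, clear of the rack and the tray, let go of it, and leave everything else where it was.

Things in the scene. Friction and masses are not known exactly. Their poses are not given: they have to be found in the camera images.
- scoop: long-handled scoop, 0.16 to 0.25 kg, 364 mm long, lying flat on the bench. Origin on the bench plane under the handle; x along it towards the pan, z up. Cranked neck, highest at 47 mm near x = 110 mm. Straight wooden handle from x = 95 to -125 mm, sloping down away from the pan by 0.1 rad, then a 34 mm round pommel that touches the bench. Balance point near x = 42 mm
- scoop_grip (a point): a good place to grip: on the handle's centre line, x = 25, 34 mm above the bench in the scoop's frame. The handle has flat sides, 18 mm wide and 22 mm tall. Hold it firmly (about 80 N)
- scoop_lip (a point): middle of the pan's open front edge, on its underside, at x = 220, z = 0 mm in the scoop's frame; axes as the scoop's. The edge is a plain 2 mm sheet that lies flat on the bench
- scoop_tail (a point): the far end of the scoop's pommel, at x = -144, z = 17 mm in the scoop's frame
- scoop_pan (a point): centre of the pan's floor, on its upper face, at x = 177.5, z = 2 mm in the scoop's frame. Sheet-metal pan from x = 135 to 220 mm, 108 mm wide outside, 104 mm inside, floor 2 mm thick, side walls to 22 mm and rear wall to 30 mm above the bench
- rack: base of a fixed wooden drying rack, 420 mm wide (y), 170 mm deep (x). Origin on the bench at its centre; x points away from the robot, z up; open front at -x. A back board stands on the bench along the far side, 30 mm high, near face at x = 68 mm: parts can be pushed against it. White paper under it. End sills 18 mm wide, 12 mm high at y = -201 and 201 mm
- shelf: the rack's overhang, with the rack's origin and axes: bearers 20 mm wide along y at x = -70 and 70 mm, underside 70, top 84 mm above the bench (front edge at x = -80 mm), three 5 mm steel rods between, and four 18 mm square posts at y = -201 and 201, x = -71 and 75 mm. Not to be struck by the scoop, the fingers or the arm
- boss_a: turned brass boss (round stud), 26 mm diameter, 15 mm high, 30 g: flat foot 10 mm across, underside bevelled up to the rim 5.5 mm above the foot, domed top. Origin at the centre of its foot; starts foot down on the bench under the rack, within 40 mm of the others. Slides easily on the pan and the back board (friction 0.24 to 0.36)
- boss_b: turned brass boss (round stud), 26 mm diameter, 15 mm high, 30 g: flat foot 10 mm across, underside bevelled up to the rim 5.5 mm above the foot, domed top. Origin at the centre of its foot; starts foot down on the bench under the rack, within 40 mm of the others. Slides easily on the pan and the back board (friction 0.24 to 0.36)
- boss_c: turned brass boss (round stud), 26 mm diameter, 15 mm high, 30 g: flat foot 10 mm across, underside bevelled up to the rim 5.5 mm above the foot, domed top. Origin at the centre of its foot; starts foot down on the bench under the rack, within 40 mm of the others. Slides easily on the pan and the back board (friction 0.24 to 0.36)
- boss_d: turned brass boss (round stud), 26 mm diameter, 15 mm high, 30 g: flat foot 10 mm across, underside bevelled up to the rim 5.5 mm above the foot, domed top. Origin at the centre of its foot; starts foot down on the bench under the rack, within 40 mm of the others. Slides easily on the pan and the back board (friction 0.24 to 0.36)
- tray: open wooden parts tray, loose, 0.6 kg, outside 170 mm (x) by 160 mm (y) by 36 mm high, walls and floor 6 mm, lined in blue. Origin at the centre of its underside, z up. It stands to the left or to the right of the rack, a little nearer the robot
- carving_l: carved pale wooden block 150 x 80 x 18 mm drying on the left end of the shelf; origin at the centre of its underside; leave alone
- carving_r: the same, on the right end of the shelf; leave alone
- jar: small amber jar, 44 mm diameter, 55 mm high, on the bench under the left end of the rack; origin at the centre of its underside; leave alone
- tin: small green tin, 44 mm diameter, 45 mm high, on the bench under the right end of the rack; origin at the centre of its underside; leave alone
- mallet: carver's wooden mallet lying on the bench, head 125 x 62 x 62 mm centred at x = 100 mm, handle 26 mm thick reaching to x = -110 mm along its x axis; origin on the bench plane; on the side of the rack where the tray is not; leave alone
- gouge: carving gouge lying on the bench along its x axis, x = -118 to 143 mm, 22 mm thick; leave alone
- brush: flat brush lying on the bench along its x axis, x = -130 to 72 mm, up to 52 mm wide, 16 mm high; leave alone
Not all that is in view belongs to the job. Of the things that look like the tray, the largest one is meant.

How it is judged:
On the way:
1. at least one boss lies in the scoop's pan, lifted off the bench and wholly out from under the rack (((x of boss_a in the frame of scoop_pan between -0.045 and 0.045 m and y of boss_a in the frame of scoop_pan between -0.054 and 0.054 m and z of boss_a in the frame of scoop_pan between -0.005 and 0.03 m) or (x of boss_b in the frame of scoop_pan between -0.045 and 0.045 m and y of boss_b in the frame of scoop_pan between -0.054 and 0.054 m and z of boss_b in the frame of scoop_pan between -0.005 and 0.03 m) or (x of boss_c in the frame of scoop_pan between -0.045 and 0.045 m and y of boss_c in the frame of scoop_pan between -0.054 and 0.054 m and z of boss_c in the frame of scoop_pan between -0.005 and 0.03 m) or (x of boss_d in the frame of scoop_pan between -0.045 and 0.045 m and y of boss_d in the frame of scoop_pan between -0.054 and 0.054 m and z of boss_d in the frame of scoop_pan between -0.005 and 0.03 m)) and x of each of scoop_lip, scoop_tail in the frame of rack below -0.085 m and height (world z) of scoop_lip above 0.02 m), for 0.2 s.
At the end, for the whole second after the job is handed in: all four bosses rest inside the level parts tray, feet below its rim; the scoop lies still and flat on the bench (within 0.12 rad, origin and lip within 12 mm of the bench), lip and tail 5 mm or more in front of the rack's front edge, not touching the tray (x of boss_a in the frame of tray between -0.079 and 0.079 m and y of boss_a in the frame of tray between -0.074 and 0.074 m and z of boss_a in the frame of tray between 0 and 0.036 m and linear speed of each of boss_a, boss_b, boss_c, boss_d below 0.03 m/s and x of boss_b in the frame of tray between -0.079 and 0.079 m and y of boss_b in the frame of tray between -0.074 and 0.074 m and z of boss_b in the frame of tray between 0 and 0.036 m and x of boss_c in the frame of tray between -0.079 and 0.079 m and y of boss_c in the frame of tray between -0.074 and 0.074 m and z of boss_c in the frame of tray between 0 and 0.036 m and x of boss_d in the frame of tray between -0.079 and 0.079 m and y of boss_d in the frame of tray between -0.074 and 0.074 m and z of boss_d in the frame of tray between 0 and 0.036 m and height (world z) of each of scoop, scoop_lip below 0.012 m and angle between scoop's own z axis and vertical below 0.12 rad and linear speed of scoop below 0.02 m/s and x of each of scoop_lip, scoop_tail in the frame of rack below -0.085 m and contact force between scoop and tray below 0.3 N and angle between tray's own z axis and vertical below 0.1 rad).
It fails at once if the scoop, the fingers or the arm strikes the rack's shelf or posts (over 3 N) (contact force between shelf and scoop above 3 N or contact force between shelf and the fingers above 3 N or contact force between shelf and the arm above 3 N).
It fails at once if the fingers touch a boss (contact force between any of boss_a, boss_b, boss_c, boss_d and the fingers above 0.5 N).
It fails at once if a drying carving is shifted more than 15 mm (distance of any of carving_l, carving_r from where it was at the start of the episode above 0.015 m).
It fails at once if a bystander is displaced (jar or tin 20 mm; mallet, gouge or brush 30 mm; the tray 40 mm) (distance of any of jar, tin from where it was at the start of the episode above 0.02 m or distance of any of mallet, gouge, brush from where it was at the start of the episode above 0.03 m or distance of tray from where it was at the start of the episode above 0.04 m).
It fails at once if the jar or the tin is tipped (angle between any of jar, tin's own z axis and vertical above 0.5 rad).
It also fails if it takes over 72 s, if anything falls off the work surface, if the arm or the gripper's body presses on something with over 40 N, if the wrist force passes 120 N, or if a joint passes its speed limit or range.

## Working session

There is one attempt and no reset: what is moved stays moved. The work goes in short steps, Python scripts to look and compute and a tool call to move; the robot and the scene stay as the last step left them, time stands still between calls to the robot, and variables do not carry over. Pictures are saved under pics/ and viewed, at most 10 in all, crops included, and the job is handed in when it is done.

Besides the shell and the picture viewer there is one more tool, called after ">>>" in YAML: its name, and indented under it one key for each argument. move_arm: Moves the arm, as the interface text tells. Its arguments: {"type":"object","properties":{"series":{"type":"array"},"newtons":{"type":"number"}},"required":["series"]}

```bash
mkdir -p pics; cat > h.py <<'E'
import numpy as np, cv2
from scipy.spatial.transform import Rotation as R
from rig import robot
def cam(n):
    c=robot.calibration(n); K=np.array([[c['fx'],0,c['cx']],[0,c['fy'],c['cy']],[0,0,1.]])
    o=np.array(c['orientation']); Rm=R.from_rotvec(o).as_matrix() if o.size==3 else o.reshape(3,3)
    return K,np.array(c['dist'],float),np.array(c['xyz']),Rm
def ray(n,px,z):
    K,d,p,Rm=cam(n); u=cv2.undistortPoints(np.array(px,float).reshape(-1,1,2),K,d).reshape(-1,2)
    v=np.c_[u,np.ones(len(u))]@Rm.T
    return p+v*((z-p[2])/v[:,2])[:,None]
def proj(n,P):
    K,d,p,Rm=cam(n); q=(np.atleast_2d(P)-p)@Rm
    return cv2.projectPoints(q,np.zeros(3),np.zeros(3),K,d)[0].reshape(-1,2)
def snap(n,f):
    a=robot.snapshot(n); cv2.imwrite('pics/'+f+'.png',a[:,:,::-1]); return a
E
python3 - <<'E'
from h import *
for n in('top','side'):
    snap(n,n+'0'); print(n,robot.calibration(n))
s=robot.observe(); print(s)
E
```

```text
top {'fx': 471.94937044734274, 'fy': 471.94937044734274, 'cx': 284.6831336895982, 'cy': 205.38315143411668, 'dist': array([-0.11009268,  0.        ,  0.        ,  0.        ,  0.        ]), 'xyz': array([ 0.28410765, -0.10520403,  1.5401363 ]), 'orientation': array([-2.12748739,  2.12671468, -0.18584566])}
side {'fx': 439.4465785168049, 'fy': 439.4465785168049, 'cx': 277.15173106477687, 'cy': 204.76995235251576, 'dist': array([-0.11158624,  0.        ,  0.        ,  0.        ,  0.        ]), 'xyz': array([0.39406224, 1.00279566, 1.13083097]), 'orientation': array([-0.19413882,  2.82182154, -1.25398177])}
{'clock': 0.1, 'joints': array([-1.18767892e+00,  9.17721200e-02,  1.23178754e+00, -1.31819687e-05,
        1.81976609e+00, -5.66845246e-02]), 'qvel': array([ 4.59630715e-06, -1.46823000e-03, -3.05682379e-03, -3.19323585e-04,
       -1.03465373e-03, -1.79869202e-04]), 'joint_torque': array([ 4.19107339e-03, -4.60216177e+01, -4.19218683e+01,  9.01622866e-05,
        1.05877765e-02,  7.03416930e-06]), 'tool_pos': array([ 0.25536591, -0.54266928,  0.23025831]), 'orientation': array([-3.06427436e+00, -6.84907423e-01,  4.61915027e-04]), 'ft_force': array([-0.68008624,  0.35410842, -0.44449987]), 'moment': array([-0.0021836 ,  0.0038027 , -0.00086967]), 'finger_force': 0.0, 'finger_gap': 1.0023059394934295}
```

View pics/top0.png

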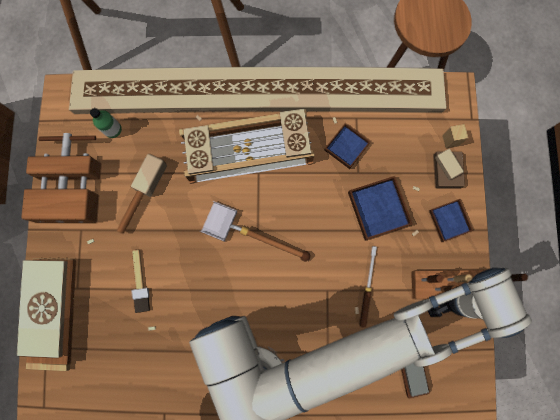

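View pics/side0.png

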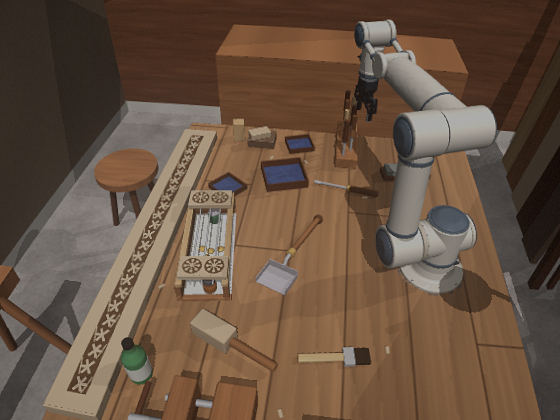

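Top view: the scoop's pan is near (220,220) and its pommel near (306,257). The rack is at (247,147), with bosses at about (243,150). Tray candidates are (381,208), (347,146) and (451,220); the largest is (381,208). The mallet is at (145,185), the gouge at (370,285) and the brush at (140,280). I'll check with a close crop.

```bash
python3 - <<'E'
from h import *
a=cv2.imread('pics/top0.png'); c=a[105:265,170:325]; cv2.imwrite('pics/crop1.png',cv2.resize(c,None,fx=3.7,fy=3.7,interpolation=cv2.INTER_CUBIC))
b=cv2.imread('pics/side0.png')[180:300,165:300]; cv2.imwrite('pics/crop2.png',cv2.resize(b,None,fx=4.8,fy=4.8,interpolation=cv2.INTER_CUBIC))
hsv=cv2.cvtColor(a,cv2.COLOR_BGR2HSV)
m=cv2.inRange(hsv,(105,90,20),(130,255,200))
for q in cv2.findContours(m,0,2)[0]:
    if cv2.contourArea(q)>300:
        r=cv2.minAreaRect(q); print('blue',r,ray('top',[r[0]],.006), ray('top',cv2.boxPoints(r),.006)[:,:2].round(3).tolist())
m=cv2.inRange(hsv[190:245],(0,0,130),(179,70,255))
for q in cv2.findContours(m,0,2,offset=(0,190))[0]:
    if cv2.contourArea(q)>150:
        r=cv2.minAreaRect(q); print('pan',r, ray('top',cv2.boxPoints(r),.02)[:,:2].round(3).tolist())
print(ray('top',[[306,257]],.017),ray('top',[[243,232]],.047))
E
```

```text
blue ((450.6595153808594, 219.91017150878906), (31.481048583984375, 26.044355392456055), 68.74949645996094) [[ 0.51022114 -0.65249227  0.006     ]] [[0.544, -0.594], [0.576, -0.679], [0.477, -0.712], [0.446, -0.627]]
blue ((379.75, 207.75), (46.80170822143555, 42.69074630737305), 71.56504821777344) [[ 0.551346   -0.41509268  0.006     ]] [[0.604, -0.324], [0.65, -0.462], [0.5, -0.506], [0.455, -0.369]]
blue ((347.0038146972656, 145.28076171875), (28.416677474975586, 28.328969955444336), 37.87498474121094) [[ 0.76637637 -0.31140169  0.006     ]] [[0.757, -0.244], [0.837, -0.305], [0.775, -0.38], [0.697, -0.318]]
pan ((537.0, 227.5), (33.0, 38.0), 90.0) [[0.538, -0.883], [0.537, -1.021], [0.425, -1.01], [0.427, -0.874]]
pan ((223.53448486328125, 223.0862274169922), (35.977970123291016, 33.35184097290039), 23.198589324951172) [[0.471, 0.174], [0.572, 0.134], [0.525, 0.024], [0.425, 0.065]]
[[ 0.38844962 -0.16898001  0.017     ]] [[0.46574548 0.03245639 0.047     ]]
```

View pics/crop1.png

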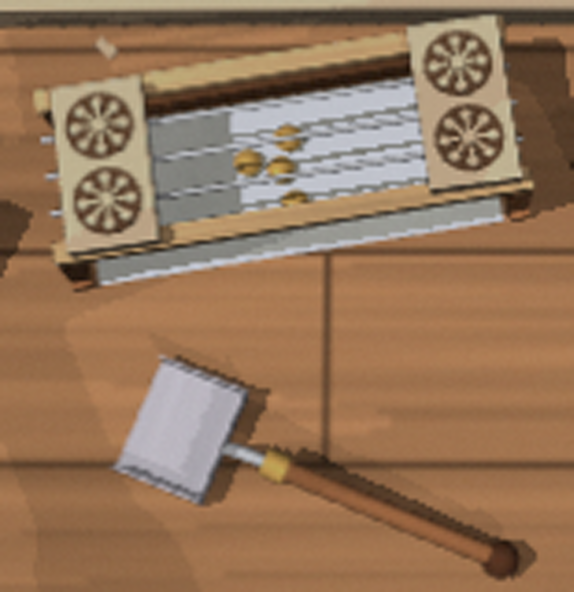

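View pics/crop2.png

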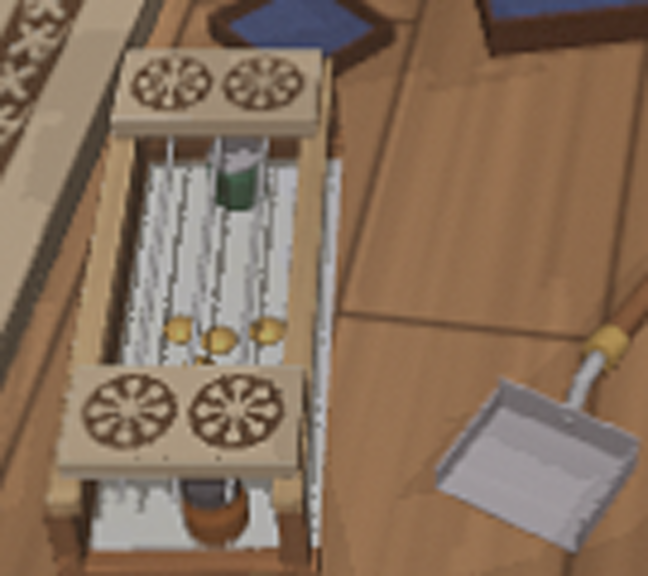

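The close crop confirms the scoop (pan on the left with its open edge at the far left, pommel at lower right). It shows four brass bosses at crop (289,137), (248,163), (281,169) and (295,200, half hidden by the front bearer). The side crop shows the jar at (215,520), the tin at (237,185) and the four bosses near (220,340).

```bash
python3 - <<'E'
from h import *
T=lambda l:[[170+(x+.5)/3.7-.5,105+(y+.5)/3.7-.5] for x,y in l]
S=lambda l:[[165+(x+.5)/4.8-.5,180+(y+.5)/4.8-.5] for x,y in l]
np.set_printoptions(precision=4,suppress=True)
print('bearer front edge L,R z.084',ray('top',T([(57,257),(532,188)]),.084))
print('back bearer top-left/R far',ray('top',T([(37,95)]),.084))
print('paper front L,R',ray('top',T([(100,285),(503,219)]),0.))
print('side: front bearer near end bottom', ray('side',S([(318,545),(340,160)]),0))
print('top bosses',ray('top',T([(289,137),(248,163),(281,169),(295,197)]),.010))
print('side bosses',ray('side',S([(180,329),(220,340),(268,330),(205,361)]),.010))
print('jar bottom front edge',ray('side',S([(215,544)]),0),'tin',ray('side',S([(237,209)]),0))
print('scoop pan front corners (z .022)',ray('top',T([(160,357),(117,467)]),.022),'rear .030',ray('top',T([(245,392),(205,503)]),.03))
print('pommel',ray('top',T([(502,557)]),.017),'collar',ray('top',T([(275,466)]),.045), 'handle mid',ray('top',T([(380,507)]),.034))
print('pommel side',ray('side',[[319,219]],.017),'pan side corners', ray('side',S([(437,483),(576,550)]),0.))
E
```

```text
bearer front edge L,R z.084 [[ 0.6467  0.2177  0.084 ]
 [ 0.7077 -0.1923  0.084 ]]
back bearer top-left/R far [[0.7937 0.2419 0.084 ]]
paper front L,R [[ 0.6414  0.1958  0.    ]
 [ 0.7027 -0.1705  0.    ]]
side: front bearer near end bottom [[ 0.6419  0.194   0.    ]
 [ 0.7021 -0.1706  0.    ]]
top bosses [[0.7778 0.025  0.01  ]
 [0.7531 0.0621 0.01  ]
 [0.7473 0.0318 0.01  ]
 [0.7208 0.0186 0.01  ]]
side bosses [[0.7772 0.0296 0.01  ]
 [0.7462 0.0358 0.01  ]
 [0.7145 0.0214 0.01  ]
 [0.7519 0.0567 0.01  ]]
jar bottom front edge [[0.7091 0.2032 0.    ]] tin [[ 0.7691 -0.1056  0.    ]]
scoop pan front corners (z .022) [[0.5706 0.1355 0.022 ]
 [0.4723 0.1709 0.022 ]] rear .030 [[0.5378 0.0584 0.03  ]
 [0.4399 0.0915 0.03  ]]
pommel [[ 0.3943 -0.1668  0.017 ]] collar [[0.4706 0.0296 0.045 ]] handle mid [[ 0.4363 -0.0608  0.034 ]]
pommel side [[ 0.3887 -0.1644  0.017 ]] pan side corners [[0.5732 0.1322 0.    ]
 [0.4737 0.1741 0.    ]]
```

```bash
cat >> h.py <<'E'
GX=0.015; GZ=0.033
def Rs(yaw,pitch): # pitch>0: lip up
    return R.from_euler('ZY',[yaw,-pitch]).as_matrix()
C=np.array([[np.cos(.1),0,np.sin(.1)],[0,-1,0],[np.sin(.1),0,-np.cos(.1)]])
def tool_from_lip(lip,yaw,pitch,roll=0):
    r=Rs(yaw,pitch)
    g=np.array(lip)+r@np.array([GX-.220,0,GZ])
    T=r@C
    return g+.019*T[:,2],T
def lip_from_tool(p,T):
    r=T@C.T; return p-.019*T[:,2]-r@np.array([GX-.220,0,GZ]),r
RO=np.array([.756,.0245]); RY=.148
def rk(x,y,z=0.): return np.r_[RO+np.array([[np.cos(RY),-np.sin(RY)],[np.sin(RY),np.cos(RY)]])@[x,y],z]
def torack(p): return np.array([[np.cos(RY),np.sin(RY)],[-np.sin(RY),np.cos(RY)]])@(np.array(p)[:2]-RO)
def plan(tp,T,n,start=None):
    s=robot.observe()
    if start is None: p=np.array(s['tool_pos']);Q=R.from_rotvec(s['orientation']).as_matrix()
    else: p,Q=np.array(start[0]),start[1]
    print('from',p.round(4),'j',np.round(s['joints'],2))
    for k in range(n,0,-1):
        sl=np.round(Q.T@(tp-p)/k,3); rv=np.round(R.from_matrix(Q.T@T).as_rotvec()/k,3)
        print('{"turn":%s,"slide":%s}'%((rv+0.).tolist(),(sl+0.).tolist()))
        p=p+Q@sl; Q=Q@R.from_rotvec(rv).as_matrix()
    return p,Q
def status():
    s=robot.observe(); l,r=lip_from_tool(np.array(s['tool_pos']),R.from_rotvec(s['orientation']).as_matrix())
    print('t',s['clock'],'lip',l.round(4),'rack',torack(l).round(4),'yaw/pitch',np.arctan2(r[1,0],r[0,0]).round(3),np.arcsin(r[2,0]).round(3),'F',np.round(s['ft_force'],1),'gap',round(s['finger_gap'],3),round(s['finger_force'],1))
E
python3 - <<'E'
from h import *
d=np.array([np.cos(1.183),np.sin(1.183)]);lip=np.r_[[.4394,-.0495]+.22*d,0]
p,T=tool_from_lip(lip,1.183,0); print(p,lip)
st=plan(p+[0,0,.10],T,12); print('down'); plan(p,T,4,st)
E
```

```text
[ 0.44578953 -0.03385785  0.01409492] [0.52259285 0.15416382 0.        ]
from [ 0.2554 -0.5427  0.2303] j [-1.19  0.09  1.23 -0.    1.82 -0.06]
{"turn":[0.003, 0.008, -0.062],"slide":[0.032, -0.032, 0.01]}
{"turn":[0.003, 0.008, -0.062],"slide":[0.034, -0.029, 0.01]}
{"turn":[0.003, 0.008, -0.062],"slide":[0.036, -0.027, 0.01]}
{"turn":[0.003, 0.008, -0.062],"slide":[0.037, -0.025, 0.011]}
{"turn":[0.003, 0.008, -0.062],"slide":[0.039, -0.023, 0.011]}
{"turn":[0.003, 0.008, -0.062],"slide":[0.04, -0.02, 0.012]}
{"turn":[0.003, 0.008, -0.062],"slide":[0.041, -0.018, 0.012]}
{"turn":[0.003, 0.008, -0.062],"slide":[0.042, -0.015, 0.012]}
{"turn":[0.003, 0.008, -0.062],"slide":[0.043, -0.012, 0.013]}
{"turn":[0.003, 0.008, -0.062],"slide":[0.044, -0.009, 0.013]}
{"turn":[0.003, 0.007, -0.061],"slide":[0.044, -0.007, 0.014]}
{"turn":[0.003, 0.008, -0.062],"slide":[0.044, -0.004, 0.013]}
down
from [ 0.4458 -0.0337  0.1145] j [-1.19  0.09  1.23 -0.    1.82 -0.06]
{"turn":[0.0, 0.0, 0.0],"slide":[-0.003, 0.0, 0.025]}
{"turn":[0.0, 0.0, 0.0],"slide":[-0.002, 0.0, 0.025]}
{"turn":[0.0, 0.0, 0.0],"slide":[-0.003, 0.0, 0.025]}
{"turn":[0.0, 0.0, 0.0],"slide":[-0.002, 0.0, 0.025]}
```

>>> move_arm:
  series:
    - {"turn":[0.003,0.008,-0.062],"slide":[0.032,-0.032,0.01],"gripper":-1}
    - {"turn":[0.003,0.008,-0.062],"slide":[0.034,-0.029,0.01],"gripper":-1}
    - {"turn":[0.003,0.008,-0.062],"slide":[0.036,-0.027,0.01],"gripper":-1}
    - {"turn":[0.003,0.008,-0.062],"slide":[0.037,-0.025,0.011],"gripper":-1}
    - {"turn":[0.003,0.008,-0.062],"slide":[0.039,-0.023,0.011],"gripper":-1}
    - {"turn":[0.003,0.008,-0.062],"slide":[0.04,-0.02,0.012],"gripper":-1}
    - {"turn":[0.003,0.008,-0.062],"slide":[0.041,-0.018,0.012],"gripper":-1}
    - {"turn":[0.003,0.008,-0.062],"slide":[0.042,-0.015,0.012],"gripper":-1}
    - {"turn":[0.003,0.008,-0.062],"slide":[0.043,-0.012,0.013],"gripper":-1}
    - {"turn":[0.003,0.008,-0.062],"slide":[0.044,-0.009,0.013],"gripper":-1}
    - {"turn":[0.003,0.007,-0.061],"slide":[0.044,-0.007,0.014],"gripper":-1}
    - {"turn":[0.003,0.008,-0.062],"slide":[0.044,-0.004,0.013],"gripper":-1}
  newtons: 80

```text
clock: 1.3
tool_pos: [0.4459, -0.0321, 0.1141]
orientation: [-2.558, -1.724, -0.128]
ft_force: [1.7, -1.0, -0.0]
finger_gap: 0.999
finger_force: 0.0
```

```bash
python3 - <<'E'
from h import *
status()
a=snap('side','s1'); b=cv2.imread('pics/s1.png')[170:310,230:400]; cv2.imwrite('pics/c3.png',cv2.resize(b,None,fx=4,fy=4,interpolation=cv2.INTER_CUBIC))
d=np.array([np.cos(1.183),np.sin(1.183)]);lip=np.r_[[.4394,-.0495]+.22*d,0]
p,T=tool_from_lip(lip,1.183,0); plan(p,T,4)
E
```

```text
t 1.3 lip [0.5222 0.1561 0.0999] rack [-0.2118  0.1646] yaw/pitch 1.186 -0.001 F [ 1.7 -1.  -0. ] gap 0.999 0.0
from [ 0.4467 -0.0263  0.1125] j [-0.21 -0.35  1.85  0.1   1.63  0.17]
{"turn":[-0.001, -0.001, 0.003],"slide":[-0.004, 0.001, 0.024]}
{"turn":[-0.001, -0.001, 0.002],"slide":[-0.004, 0.0, 0.024]}
{"turn":[0.0, -0.001, 0.003],"slide":[-0.005, 0.001, 0.025]}
{"turn":[-0.001, -0.001, 0.002],"slide":[-0.004, 0.0, 0.024]}
```

View pics/c3.png

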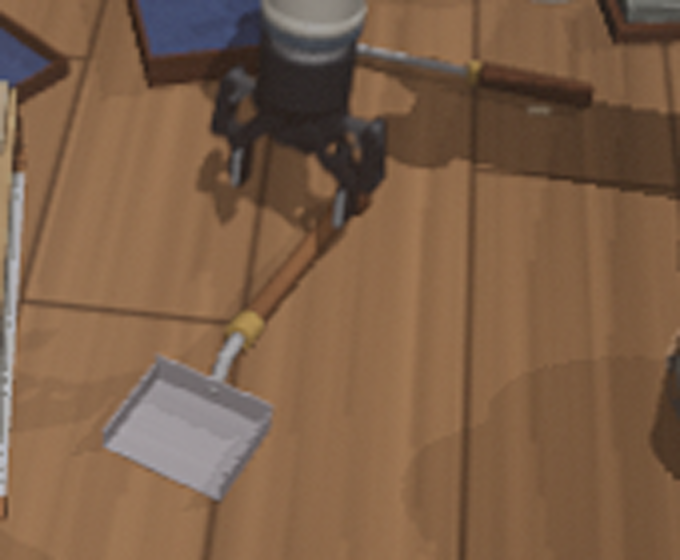

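The side crop shows the open gripper hanging over the handle, with the fingertips at (240,170) and (340,215) on either side of it. The scoop hasn't moved. I'll go down and grip.

>>> move_arm:
  series:
    - {"turn":[0,0,0],"slide":[-0.003,0,0.025],"gripper":-1}
    - {"turn":[0,0,0],"slide":[-0.002,0,0.025],"gripper":-1}
    - {"turn":[0,0,0],"slide":[-0.003,0,0.025],"gripper":-1}
    - {"turn":[0,0,0],"slide":[-0.002,0,0.025],"gripper":-1}
    - {"turn":[0,0,0],"slide":[0,0,0],"gripper":-1}
    - {"turn":[0,0,0],"slide":[0,0,0],"gripper":-1}

```text
clock: 1.95
tool_pos: [0.4457, -0.0341, 0.0144]
orientation: [-2.56, -1.72, -0.127]
ft_force: [0.1, 0.3, -0.1]
finger_gap: 1.006
finger_force: 0.0
```

```bash
python3 - <<'E'
from h import *
status();print(robot.observe()['tool_pos'])
E
```

```text
t 1.95 lip [5.224e-01 1.539e-01 1.000e-04] rack [-0.212   0.1624] yaw/pitch 1.183 -0.001 F [ 0.1  0.3 -0.1] gap 1.006 0.0
[ 0.44566493 -0.03413111  0.01438812]
```

Commanded pose is tracked accurately once the arm settles. Closing now.

>>> move_arm:
  series:
    - {"turn":[0,0,0],"slide":[0,0,0],"gripper":1}
    - {"turn":[0,0,0],"slide":[0,0,0],"gripper":1}
    - {"turn":[0,0,0],"slide":[0,0,0],"gripper":1}
    - {"turn":[0,0,0],"slide":[0,0,0],"gripper":1}
    - {"turn":[0,0,0],"slide":[0,0,0],"gripper":1}
    - {"turn":[0,0,0],"slide":[0,0,0],"gripper":1}
    - {"turn":[0,0,0],"slide":[0,0,0],"gripper":1}
    - {"turn":[0,0,0],"slide":[0,0,0],"gripper":1}
  newtons: 80

```text
clock: 2.75
tool_pos: [0.4464, -0.0343, 0.015]
orientation: [-2.561, -1.721, -0.129]
ft_force: [-0.9, -0.1, 5.7]
finger_gap: 0.194
finger_force: 78.7
```

```bash
python3 - <<'E'
from h import *
status()
s=robot.observe(); p0=np.array(s['tool_pos']);Q0=R.from_rotvec(s['orientation']).as_matrix()
print('lift'); st=plan(p0+[0,0,.03],Q0,2)
p,T=tool_from_lip(rk(-.115,.015,.03),RY,0); print('to rack');plan(p,T,11,st)
E
```

```text
t 2.75 lip [0.5231 0.1537 0.0008] rack [-0.2113  0.1622] yaw/pitch 1.183 -0.001 F [-0.9 -0.1  5.7] gap 0.194 78.7
lift
from [ 0.4464 -0.0343  0.015 ] j [-0.23 -0.29  1.98  0.1   1.44  0.15]
{"turn":[0.0, 0.0, 0.0],"slide":[0.001, 0.0, -0.015]}
{"turn":[0.0, 0.0, 0.0],"slide":[0.002, 0.0, -0.015]}
to rack
from [ 0.4463 -0.0343  0.0452] j [-0.23 -0.29  1.98  0.1   1.44  0.15]
{"turn":[-0.009, 0.0, 0.094],"slide":[0.002, -0.002, 0.0]}
{"turn":[-0.009, 0.0, 0.094],"slide":[0.002, -0.002, 0.0]}
{"turn":[-0.009, 0.0, 0.094],"slide":[0.002, -0.002, 0.0]}
{"turn":[-0.009, 0.0, 0.094],"slide":[0.001, -0.002, 0.0]}
{"turn":[-0.009, 0.0, 0.093],"slide":[0.001, -0.002, 0.0]}
{"turn":[-0.009, 0.0, 0.094],"slide":[0.001, -0.002, 0.0]}
{"turn":[-0.009, 0.0, 0.093],"slide":[0.001, -0.002, 0.0]}
{"turn":[-0.01, 0.0, 0.094],"slide":[0.001, -0.002, 0.001]}
{"turn":[-0.009, 0.0, 0.093],"slide":[0.0, -0.003, 0.0]}
{"turn":[-0.009, 0.0, 0.094],"slide":[0.0, -0.003, 0.001]}
{"turn":[-0.01, 0.0, 0.093],"slide":[0.001, -0.002, 0.0]}
```

>>> move_arm:
  series:
    - {"turn":[0,0,0],"slide":[0.001,0,-0.015],"gripper":1}
    - {"turn":[-0.009,0,0.094],"slide":[0.004,-0.002,-0.015],"gripper":1}
    - {"turn":[-0.009,0,0.094],"slide":[0.002,-0.002,0],"gripper":1}
    - {"turn":[-0.009,0,0.094],"slide":[0.002,-0.002,0],"gripper":1}
    - {"turn":[-0.009,0,0.094],"slide":[0.001,-0.002,0],"gripper":1}
    - {"turn":[-0.009,0,0.093],"slide":[0.001,-0.002,0],"gripper":1}
    - {"turn":[-0.009,0,0.094],"slide":[0.001,-0.002,0],"gripper":1}
    - {"turn":[-0.009,0,0.093],"slide":[0.001,-0.002,0],"gripper":1}
    - {"turn":[-0.01,0,0.094],"slide":[0.001,-0.002,0.001],"gripper":1}
    - {"turn":[-0.009,0,0.093],"slide":[0,-0.003,0],"gripper":1}
    - {"turn":[-0.009,0,0.094],"slide":[0,-0.003,0.001],"gripper":1}
    - {"turn":[-0.01,0,0.093],"slide":[0.001,-0.002,0],"gripper":1}

```text
clock: 3.95
tool_pos: [0.4382, -0.0073, 0.0423]
orientation: [-3.122, -0.226, -0.151]
ft_force: [0.4, 1.0, -2.3]
finger_gap: 0.196
finger_force: 78.3
```

>>> move_arm:
  series:
    - {"turn":[0,0,0],"slide":[0,0,0],"gripper":1}
    - {"turn":[0,0,0],"slide":[0,0,0],"gripper":1}

```text
clock: 4.15
tool_pos: [0.4386, -0.0074, 0.043]
orientation: [-3.121, -0.237, -0.152]
ft_force: [1.2, 0.6, -1.7]
finger_gap: 0.196
finger_force: 78.3
```

```bash
python3 - <<'E'
from h import *
status()
snap('top','t2');a=cv2.imread('pics/t2.png')[105:265,170:350]; cv2.imwrite('pics/c4.png',cv2.resize(a,None,fx=3.7,fy=3.7,interpolation=cv2.INTER_CUBIC))
hsv=cv2.cvtColor(cv2.imread('pics/t2.png'),cv2.COLOR_BGR2HSV)
p,T=tool_from_lip(rk(-.115,.015,.03),RY,0); print(p)
st=plan(p-[0,0,.0],T,1)
E
```

```text
t 4.15 lip [0.6394 0.0232 0.0284] rack [-0.1155  0.0159] yaw/pitch 0.151 -0.002 F [ 1.2  0.6 -1.7] gap 0.196 78.3
[ 0.43916244 -0.00757157  0.04409492]
from [ 0.4388 -0.0075  0.0432] j [-0.12 -0.41  2.02  0.03  1.44  1.3 ]
{"turn":[-0.001, 0.002, 0.003],"slide":[0.0, 0.0, -0.001]}
```

View pics/c4.png

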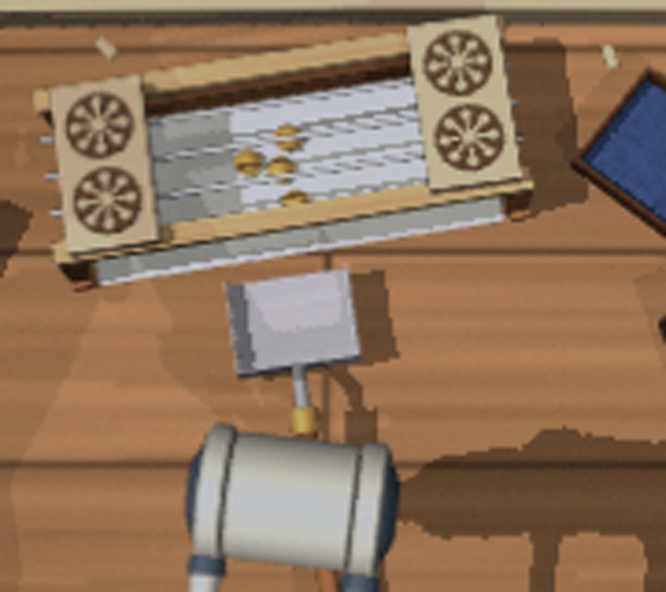

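The crop shows the pan in front of the rack, pointing at the bosses. Its front corners are at (227,284) and (348,267), and the bosses at (248-295,137-200) lie between its sides. Next I'll lower and drive in.

```bash
python3 - <<'E'
from h import *
T_=lambda l:[[170+(x+.5)/3.7-.5,105+(y+.5)/3.7-.5] for x,y in l]
q=ray('top',T_([(227,284),(348,267)]),.051);print(q,[torack(x).round(4) for x in q], 'mid',torack(q.mean(0)))
status()
p,T=tool_from_lip(rk(-.115,.015,0),RY,0); print('down')
st=plan(p,T,3)
p,T=tool_from_lip(rk(-.085,.015,0),RY,0);print('in');plan(p,T,1,st)
E
```

```text
[[ 0.63022117  0.07379684  0.051     ]
 [ 0.6454038  -0.03218527  0.051     ]] [array([-0.1171,  0.0673]), array([-0.1177, -0.0398])] mid [-0.11744024  0.01377413]
t 4.2 lip [0.6395 0.023  0.0286] rack [-0.1154  0.0157] yaw/pitch 0.151 -0.002 F [-0.6 -0.3 -2.1] gap 0.196 78.3
down
from [ 0.4388 -0.0075  0.0432] j [-0.12 -0.41  2.02  0.03  1.44  1.3 ]
{"turn":[0.0, 0.001, 0.001],"slide":[-0.001, 0.0, 0.01]}
{"turn":[0.0, 0.001, 0.001],"slide":[-0.001, 0.0, 0.009]}
{"turn":[-0.001, 0.0, 0.001],"slide":[0.0, 0.0, 0.01]}
in
from [ 0.4396 -0.0074  0.0141] j [-0.12 -0.41  2.02  0.03  1.44  1.3 ]
{"turn":[0.0, 0.0, 0.0],"slide":[0.029, 0.0, 0.003]}
```

>>> move_arm:
  series:
    - {"turn":[0,0.001,0.001],"slide":[-0.001,0,0.01],"gripper":1}
    - {"turn":[0,0.001,0.001],"slide":[-0.001,0,0.01],"gripper":1}
    - {"turn":[0,0,0.001],"slide":[0,0,0.008],"gripper":1}
    - {"turn":[0,0,0],"slide":[0,0,0],"gripper":1}
    - {"turn":[0,0,0],"slide":[0,0,0],"gripper":1}

```text
clock: 4.7
tool_pos: [0.4398, -0.0075, 0.0151]
orientation: [-3.121, -0.228, -0.157]
ft_force: [0.5, -0.7, -0.4]
finger_gap: 0.202
finger_force: 78.3
```

```bash
python3 - <<'E'
from h import *
status();print(robot.observe()['moment'])
E
```

```text
t 4.7 lip [0.6408 0.022  0.0011] rack [-0.1143  0.0145] yaw/pitch 0.146 0.0 F [ 0.5 -0.7 -0.4] gap 0.202 78.3
[-0.03005751  0.05571948  0.04329946]
```

>>> move_arm:
  series:
    - {"turn":[0,-0.005,0],"slide":[0.005,0,0.0015],"gripper":1}
    - {"turn":[0,0,0],"slide":[0.01,0,0.001],"gripper":1}
    - {"turn":[0,0,0],"slide":[0.01,0,0.001],"gripper":1}
    - {"turn":[0,0,0],"slide":[0.01,0,0.001],"gripper":1}
    - {"turn":[0,0,0],"slide":[0.01,0,0.001],"gripper":1}
    - {"turn":[0,0,0],"slide":[0.008,0,0.0008],"gripper":1}
    - {"turn":[0,0,0],"slide":[0.008,0,0.0008],"gripper":1}
    - {"turn":[0,0,0],"slide":[0.008,0,0.0008],"gripper":1}
    - {"turn":[0,0,0],"slide":[0.008,0,0.0008],"gripper":1}
    - {"turn":[0,0,0],"slide":[0.008,0,0.0008],"gripper":1}
    - {"turn":[0,0,0],"slide":[0.008,0,0.0008],"gripper":1}
    - {"turn":[0,0,0],"slide":[0.008,0,0.0008],"gripper":1}

```text
clock: 5.9
tool_pos: [0.5413, 0.0073, 0.015]
orientation: [-3.122, -0.228, -0.151]
ft_force: [-3.9, -0.1, 6.4]
finger_gap: 0.198
finger_force: 79.5
```

```bash
python3 - <<'E'
from h import *
status()
p,T=tool_from_lip(rk(.058,.0145,0.0005),RY,-.005);plan(p,T,12)
E
```

```text
t 5.9 lip [7.422e-01 3.670e-02 2.000e-04] rack [-0.0118  0.0141] yaw/pitch 0.145 -0.003 F [-3.9 -0.1  6.4] gap 0.198 79.5
from [0.5413 0.0073 0.015 ] j [-0.06 -0.09  1.8   0.02  1.34  1.36]
{"turn":[0.0, 0.0, 0.0],"slide":[0.006, 0.0, 0.001]}
{"turn":[0.0, 0.0, 0.0],"slide":[0.006, 0.0, 0.0]}
{"turn":[0.0, 0.0, 0.0],"slide":[0.006, 0.0, 0.001]}
{"turn":[0.0, 0.0, 0.0],"slide":[0.006, 0.0, 0.0]}
{"turn":[0.0, 0.0, 0.0],"slide":[0.006, 0.0, 0.001]}
{"turn":[0.0, 0.0, 0.0],"slide":[0.006, 0.0, 0.0]}
{"turn":[0.0, 0.0, 0.0],"slide":[0.006, 0.0, 0.001]}
{"turn":[0.0, 0.0, -0.001],"slide":[0.006, 0.0, 0.0]}
{"turn":[0.0, 0.0, 0.0],"slide":[0.005, 0.0, 0.001]}
{"turn":[0.0, -0.001, -0.001],"slide":[0.006, 0.0, 0.0]}
{"turn":[0.0, 0.0, 0.0],"slide":[0.005, 0.0, 0.001]}
{"turn":[0.0, -0.001, -0.001],"slide":[0.006, 0.0, 0.0]}
```

>>> move_arm:
  series:
    - {"turn":[0,0,0],"slide":[0.006,0,0.0006],"gripper":1}
    - {"turn":[0,0,0],"slide":[0.006,0,0.0006],"gripper":1}
    - {"turn":[0,0,0],"slide":[0.006,0,0.0006],"gripper":1}
    - {"turn":[0,0,0],"slide":[0.006,0,0.0006],"gripper":1}
    - {"turn":[0,0,0],"slide":[0.006,0,0.0006],"gripper":1}
    - {"turn":[0,0,0],"slide":[0.006,0,0.0006],"gripper":1}
    - {"turn":[0,0,0],"slide":[0.006,0,0.0006],"gripper":1}
    - {"turn":[0,0,0],"slide":[0.006,0,0.0006],"gripper":1}
    - {"turn":[0,0,0],"slide":[0.006,0,0.0006],"gripper":1}
    - {"turn":[0,0,0],"slide":[0.006,0,0.0006],"gripper":1}
    - {"turn":[0,0,0],"slide":[0.006,0,0.0006],"gripper":1}

```text
clock: 7.0
tool_pos: [0.6067, 0.0168, 0.015]
orientation: [-3.123, -0.228, -0.15]
ft_force: [-4.4, -0.3, 7.2]
finger_gap: 0.197
finger_force: 79.7
```

```bash
python3 - <<'E'
from h import *
status()
snap('side','s3');a=cv2.imread('pics/s3.png')[180:310,165:315]; cv2.imwrite('pics/c5.png',cv2.resize(a,None,fx=4.4,fy=4.4,interpolation=cv2.INTER_CUBIC))
E
```

```text
t 7.0 lip [8.076e-01 4.630e-02 2.000e-04] rack [0.0543 0.0139] yaw/pitch 0.145 -0.004 F [-4.4 -0.3  7.2] gap 0.197 79.7
```

View pics/c5.png

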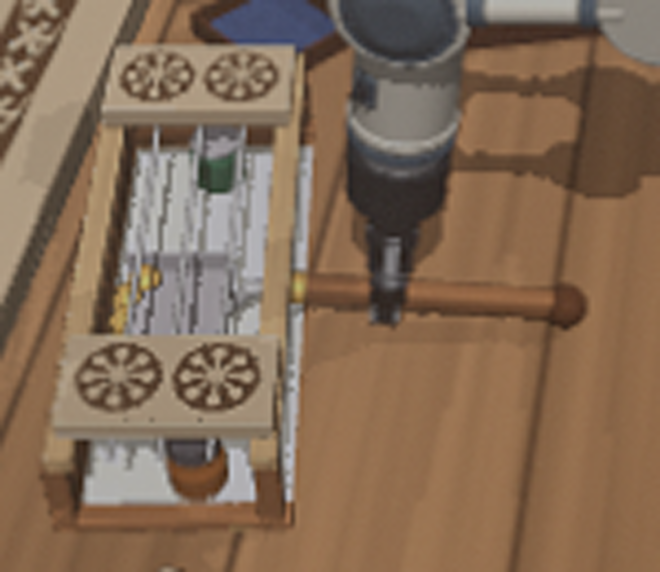

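The side crop shows the bosses gathered between the pan's front and the back board, at (150,275) and (120,295–325), all within the pan's width. I'll push on to the board.

>>> move_arm:
  series:
    - {"turn":[0,0,0],"slide":[0.002,0,0.0002],"gripper":1}
    - {"turn":[0,0,0],"slide":[0.002,0,0.0002],"gripper":1}
    - {"turn":[0,0,0],"slide":[0.002,0,0.0002],"gripper":1}
    - {"turn":[0,0,0],"slide":[0.002,0,0.0002],"gripper":1}
    - {"turn":[0,0,0],"slide":[0.002,0,0.0002],"gripper":1}
    - {"turn":[0,0,0],"slide":[0,0,0],"gripper":1}

```text
clock: 7.65
tool_pos: [0.6144, 0.0179, 0.015]
orientation: [-3.123, -0.228, -0.142]
ft_force: [-16.5, -3.6, 15.6]
finger_gap: 0.198
finger_force: 80.9
```

```bash
python3 - <<'E'
from h import *
status()
snap('side','s4');a=cv2.imread('pics/s4.png')
def blobs(n,z):
    a=robot.snapshot(n)[:,:,::-1]
    h=cv2.cvtColor(np.ascontiguousarray(a),cv2.COLOR_BGR2HSV); m=cv2.inRange(h,(14,110,90),(30,255,255))
    k,l,s,c=cv2.connectedComponentsWithStats(m)
    for i in range(1,k):
        P=ray(n,[c[i]],z)[0]; q=torack(P)
        if s[i,4]>=4 and abs(q[0])<.08 and abs(q[1])<.12: print(n,c[i].round(1),s[i,2:],q.round(3))
blobs('side',.012);blobs('top',.012)
E
```

```text
t 7.65 lip [ 0.8152  0.0473 -0.0009] rack [0.0619 0.0138] yaw/pitch 0.146 -0.009 F [-16.5  -3.6  15.6] gap 0.198 80.9
side [191.8 248.2] [ 6 15 50] [0.057 0.004]
side [196.8 244.2] [ 3  9 12] [ 0.042 -0.014]
side [231.1 245.3] [2 6 7] [-0.078 -0.009]
top [238.2 131.8] [3 2 4] [0.061 0.025]
top [246.  130.4] [5 2 5] [ 0.062 -0.002]
top [244.1 135.1] [28  7 88] [0.046 0.006]
```

>>> move_arm:
  series:
    - {"turn":[0,0,0],"slide":[0.001,0,-0.0003],"gripper":1}
    - {"turn":[0,0,0],"slide":[0.001,0,-0.0003],"gripper":1}
    - {"turn":[0,0,0],"slide":[0.001,0,-0.0003],"gripper":1}
    - {"turn":[0,0,0],"slide":[0,0,0],"gripper":1}

```text
clock: 8.2
tool_pos: [0.6145, 0.0175, 0.015]
orientation: [-3.124, -0.228, -0.132]
ft_force: [-27.0, -4.5, 17.4]
finger_gap: 0.198
finger_force: 81.4
```

```bash
python3 - <<'E'
from h import *
status()
snap('top','t4');a=cv2.imread('pics/t4.png')[105:190,190:310]; b=cv2.imread('pics/s4.png')[205:285,170:290]
f=lambda i:cv2.resize(i,(540,int(540*i.shape[0]/i.shape[1])),interpolation=cv2.INTER_CUBIC)[:300]
A,B=f(a)[:298],f(b)[:298]; 
A=cv2.resize(a,(420,298),interpolation=cv2.INTER_CUBIC);B=cv2.resize(b,(447,298),interpolation=cv2.INTER_CUBIC)
cv2.imwrite('pics/c6.png',np.vstack([np.pad(A,((0,0),(0,27),(0,0))),B]))
E
```

```text
t 8.2 lip [ 0.8152  0.0469 -0.0023] rack [0.0619 0.0135] yaw/pitch 0.145 -0.016 F [-27.   -4.5  17.4] gap 0.198 81.4
```

View pics/c6.png

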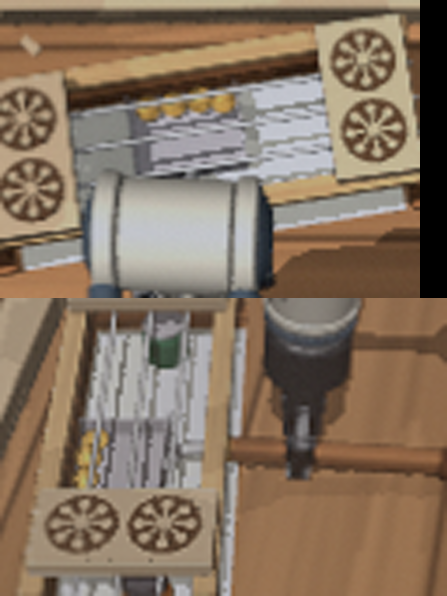

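Top crop: all four bosses stand in a row in the pan along the back board at (147,110), (175,105), (200,102) and (222,100), inside the pan walls. The lip has stopped dead on the board. I'll unload, tilt the lip up slightly and draw out gently.

>>> move_arm:
  series:
    - {"turn":[0,0,0],"slide":[-0.002,0,0],"gripper":1}
    - {"turn":[0,0.01,0],"slide":[-0.002,0,-0.0015],"gripper":1}
    - {"turn":[0,0.01,0],"slide":[-0.001,0,-0.002],"gripper":1}
    - {"turn":[0,0.01,0],"slide":[-0.001,0,-0.002],"gripper":1}
    - {"turn":[0,0.01,0],"slide":[-0.001,0,-0.0015],"gripper":1}
    - {"turn":[0,0,0],"slide":[0,0,0],"gripper":1}

```text
clock: 8.85
tool_pos: [0.6109, 0.0177, 0.0213]
orientation: [-3.116, -0.227, -0.212]
ft_force: [0.2, 0.3, -2.6]
finger_gap: 0.197
finger_force: 78.1
```

```bash
python3 - <<'E'
from h import *
status()
E
```

```text
t 8.85 lip [0.8123 0.0472 0.0145] rack [0.059  0.0142] yaw/pitch 0.145 0.036 F [ 0.2  0.3 -2.6] gap 0.197 78.1
```

>>> move_arm:
  series:
    - {"turn":[0,0,0],"slide":[-0.002,0,-0.0003],"gripper":1}
    - {"turn":[0,0,0],"slide":[-0.004,0,-0.0006],"gripper":1}
    - {"turn":[0,0,0],"slide":[-0.006,0,-0.0008],"gripper":1}
    - {"turn":[0,0,0],"slide":[-0.008,0,-0.0011],"gripper":1}
    - {"turn":[0,0,0],"slide":[-0.01,0,-0.0014],"gripper":1}
    - {"turn":[0,0,0],"slide":[-0.012,0,-0.0016],"gripper":1}
    - {"turn":[0,0,0],"slide":[-0.014,0,-0.0019],"gripper":1}
    - {"turn":[0,0,0],"slide":[-0.014,0,-0.0019],"gripper":1}
    - {"turn":[0,0,0],"slide":[-0.014,0,-0.0019],"gripper":1}
    - {"turn":[0,0,0],"slide":[-0.014,0,-0.0019],"gripper":1}
    - {"turn":[0,0,0],"slide":[-0.014,0,-0.0019],"gripper":1}
    - {"turn":[0,0,0],"slide":[-0.014,0,-0.0019],"gripper":1}

```text
clock: 10.05
tool_pos: [0.4842, -0.0009, 0.0214]
orientation: [-3.116, -0.227, -0.212]
ft_force: [-0.8, 0.1, -3.5]
finger_gap: 0.193
finger_force: 78.2
```

>>> move_arm:
  series:
    - {"turn":[0,0,0],"slide":[-0.014,0,-0.0019],"gripper":1}
    - {"turn":[0,0,0],"slide":[-0.014,0,-0.0019],"gripper":1}
    - {"turn":[0,0,0],"slide":[-0.012,0,-0.0017],"gripper":1}
    - {"turn":[0,0,0],"slide":[-0.01,0,-0.0014],"gripper":1}
    - {"turn":[0,0.005,0],"slide":[-0.008,0,-0.0025],"gripper":1}
    - {"turn":[0,0.01,0],"slide":[-0.006,0,-0.004],"gripper":1}
    - {"turn":[0,0.015,0],"slide":[-0.004,0,-0.006],"gripper":1}
    - {"turn":[0,0.015,0],"slide":[-0.002,0,-0.008],"gripper":1}
    - {"turn":[0,0.015,0],"slide":[0,0,-0.008],"gripper":1}
    - {"turn":[0,0.01,0],"slide":[0,0,-0.006],"gripper":1}
    - {"turn":[0,0,0],"slide":[0,0,-0.003],"gripper":1}
    - {"turn":[0,0,0],"slide":[0,0,0],"gripper":1}

```text
clock: 11.25
tool_pos: [0.4099, -0.012, 0.0562]
orientation: [-3.102, -0.226, -0.322]
ft_force: [0.5, -0.7, -2.9]
finger_gap: 0.197
finger_force: 78.2
```

```bash
cat >>h.py <<'E'
def blobs(n,z,f=None):
    a=robot.snapshot(n)[:,:,::-1].copy()
    if f: cv2.imwrite('pics/'+f+'.png',a)
    h=cv2.cvtColor(a,cv2.COLOR_BGR2HSV); m=cv2.inRange(h,(14,110,90),(30,255,255))
    k,l,s,c=cv2.connectedComponentsWithStats(m)
    for i in range(1,k):
        P=ray(n,[c[i]],z)[0]
        if s[i,4]>=6 and .4<P[0]<.85 and -.55<P[1]<.12: print(n,c[i].round(1),s[i,2:],P.round(3))
E
python3 - <<'E'
from h import *
status(); print(robot.observe()['joints'].round(2))
blobs('side',.07,'s5');blobs('top',.07,'t5')
b=cv2.imread('pics/s5.png')[200:310,200:350];cv2.imwrite('pics/c7.png',cv2.resize(b,None,fx=4,fy=4,interpolation=cv2.INTER_CUBIC))
E
```

```text
t 11.25 lip [0.6112 0.0175 0.0639] rack [-0.1443  0.0144] yaw/pitch 0.145 0.107 F [ 0.5 -0.7 -2.9] gap 0.197 78.2
[-0.16 -0.64  2.16  0.06  1.43  1.26]
side [238.1 154. ] [ 115   67 2251] [ 0.745 -0.449  0.07 ]
side [306.2 153.7] [3 4 6] [ 0.466 -0.492  0.07 ]
side [237.5 224. ] [ 6 17 35] [ 0.665 -0.044  0.07 ]
side [282.6 237.9] [6 3 8] [ 0.503 -0.001  0.07 ]
side [282.6 245.3] [16 10 92] [0.499 0.032 0.07 ]
side [178.4 248.9] [ 4  6 14] [0.832 0.096 0.07 ]
top [220.1 116.2] [12 13 47] [0.847 0.113 0.07 ]
top [252.7 115.1] [18  8 48] [0.85  0.005 0.07 ]
top [411.7 116.4] [ 45  15 180] [ 0.847 -0.521  0.07 ]
top [226.5 118.5] [ 8  7 22] [0.839 0.091 0.07 ]
top [351.6 119.2] [ 8 10 27] [ 0.836 -0.321  0.07 ]
top [236.7 118.9] [11  4 16] [0.837 0.058 0.07 ]
top [278.3 117.8] [3 3 6] [ 0.84  -0.079  0.07 ]
top [342.9 119.7] [ 7  7 23] [ 0.834 -0.292  0.07 ]
top [365.5 116.7] [12  3 17] [ 0.845 -0.367  0.07 ]
top [376.9 116.5] [10  3 15] [ 0.846 -0.405  0.07 ]
top [319.6 129.8] [ 31  24 156] [ 0.799 -0.214  0.07 ]
top [332.1 123. ] [12 10 36] [ 0.822 -0.256  0.07 ]
top [360.6 119.6] [ 9
[... 5549 characters left out ...]
1 236.1] [ 9  5 15] [ 0.45  -0.299  0.07 ]
top [352.6 245.1] [ 39  23 229] [ 0.422 -0.313  0.07 ]
top [231.2 238. ] [ 8  4 12] [0.444 0.067 0.07 ]
top [259.5 237.5] [4 2 8] [ 0.446 -0.022  0.07 ]
top [294.8 237.5] [4 2 6] [ 0.446 -0.132  0.07 ]
top [300.8 237.8] [7 2 8] [ 0.445 -0.151  0.07 ]
top [290.2 245. ] [ 8  9 20] [ 0.422 -0.118  0.07 ]
top [299.1 242.5] [10  6 24] [ 0.43  -0.146  0.07 ]
top [329.3 244.8] [12  8 32] [ 0.423 -0.24   0.07 ]
top [374.2 241.5] [11  4 17] [ 0.433 -0.381  0.07 ]
top [416.1 242.8] [10  4 17] [ 0.428 -0.514  0.07 ]
top [219.2 246.4] [19  7 48] [0.417 0.104 0.07 ]
top [242.1 244.5] [ 9  5 16] [0.424 0.032 0.07 ]
top [279.  245.3] [5 4 7] [ 0.421 -0.083  0.07 ]
```

View pics/c7.png

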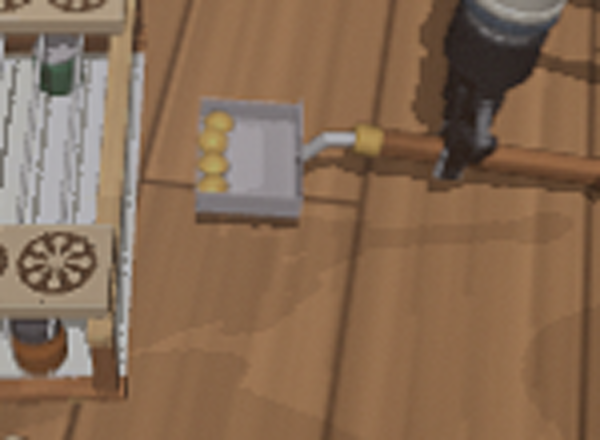

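The side crop shows all four bosses in the lifted pan near its lip, at (217,120), (212,140), (212,162) and (210,185), clear of the rack. Next I'll carry it to the large tray.

```bash
cat >>h.py <<'E'
def wplan(keys,w,start=None):
    # keys: f(s)->(p,T), s in 0..1; w: row weights
    s=robot.observe(); p=np.array(s['tool_pos']);Q=R.from_rotvec(s['orientation']).as_matrix()
    if start: p,Q=start
    w=np.cumsum(w)/np.sum(w)
    for i,u in enumerate(w):
        if i%12==0: print('--')
        tp,T=keys(u); sl=np.round(Q.T@(tp-p),4); rv=np.round(R.from_matrix(Q.T@T).as_rotvec(),3)
        print('{"turn":%s,"slide":%s,"gripper":1},'%((rv+0.).tolist(),(sl+0.).tolist()),end='')
        p=p+Q@sl; Q=Q@R.from_rotvec(rv).as_matrix()
    print(); return p,Q
def lerp(l0,y0,p0,l1,y1,p1): return lambda u: tool_from_lip(np.array(l0)+u*(np.array(l1)-l0),y0+u*(y1-y0),p0+u*(p1-p0))
E
python3 - <<'E'
from h import *
A=([.6112,.0175,.0639],.145,.107); B=([.532,-.42,.095],.29,.14)
wplan(lerp(*A,*B),[1,2,3,4,5,6,6,6,6,6,6,6,6,6,6,6,6,6,6,5,4,3,2,1])
E
```

```text
--
{"turn":[-0.001, 0.002, -0.001],"slide":[-0.0007, 0.004, -0.0012],"gripper":1},{"turn":[0.001, 0.0, -0.002],"slide":[-0.0024, 0.0079, -0.001],"gripper":1},{"turn":[0.001, 0.001, -0.004],"slide":[-0.0035, 0.0119, -0.0014],"gripper":1},{"turn":[0.001, 0.001, -0.005],"slide":[-0.0048, 0.0158, -0.0019],"gripper":1},{"turn":[0.001, 0.002, -0.006],"slide":[-0.0061, 0.0197, -0.0023],"gripper":1},{"turn":[0.002, 0.002, -0.008],"slide":[-0.0074, 0.0236, -0.0029],"gripper":1},{"turn":[0.001, 0.001, -0.007],"slide":[-0.0075, 0.0235, -0.003],"gripper":1},{"turn":[0.002, 0.002, -0.008],"slide":[-0.0077, 0.0234, -0.003],"gripper":1},{"turn":[0.002, 0.002, -0.007],"slide":[-0.0079, 0.0234, -0.003],"gripper":1},{"turn":[0.001, 0.002, -0.008],"slide":[-0.0081, 0.0234, -0.0031],"gripper":1},{"turn":[0.002, 0.001, -0.007],"slide":[-0.0082, 0.0233, -0.0032],"gripper":1},{"turn":[0.002, 0.002, -0.007],"slide":[-0.0083, 0.0232, -0.0032],"gripper":1},--
{"turn":[0.001, 0.002, -0.008],"slide":[-0.0085, 0.0231, -0.0032],"gripper":1},{"turn":[0.002, 0.002, -0.007],"slide":[-0.0087, 0.0231, -0.0033],"gripper":1},{"turn":[0.002, 0.001, -0.008],"slide":[-0.0088, 0.023, -0.0034],"gripper":1},{"turn":[0.002, 0.002, -0.007],"slide":[-0.0089, 0.0229, -0.0034],"gripper":1},{"turn":[0.001, 0.002, -0.008],"slide":[-0.0092, 0.0228, -0.0035],"gripper":1},{"turn":[0.002, 0.001, -0.007],"slide":[-0.0092, 0.0228, -0.0035],"gripper":1},{"turn":[0.002, 0.002, -0.008],"slide":[-0.0095, 0.0227, -0.0035],"gripper":1},{"turn":[0.001, 0.002, -0.006],"slide":[-0.0079, 0.0189, -0.003],"gripper":1},{"turn":[0.002, 0.001, -0.005],"slide":[-0.0065, 0.015, -0.0025],"gripper":1},{"turn":[0.0, 0.001, -0.003],"slide":[-0.0049, 0.0112, -0.0018],"gripper":1},{"turn":[0.001, 0.0, -0.003],"slide":[-0.0033, 0.0075, -0.0013],"gripper":1},{"turn":[0.0, 0.001, -0.001],"slide":[-0.0016, 0.0038, -0.0006],"gripper":1},
```

```bash
python3 - <<'E'
from h import *
print(ray('top',[[413,270],[413,298],[413,350]],.02).round(3)); print(ray('side',[[338,165],[357,165],[345,120],[385,175]],.02).round(3))
E
```

```text
[[ 0.345 -0.514  0.02 ]
 [ 0.256 -0.511  0.02 ]
 [ 0.093 -0.506  0.02 ]]
[[ 0.33  -0.5    0.02 ]
 [ 0.25  -0.512  0.02 ]
 [ 0.307 -0.87   0.02 ]
 [ 0.135 -0.461  0.02 ]]
```

```bash
python3 - <<'E'
from h import *
A=([.6112,.0175,.0639],.145,.107); B=([.539,-.399,.095],-.9,.14)
wplan(lerp(*A,*B),[1,2,3,4,5,6,6,6,6,6,6,6,6,6,6,6,6,6,6,5,4,3,2,1])
E
```

```text
--
{"turn":[-0.003, 0.002, 0.009],"slide":[-0.0006, 0.0017, -0.0012],"gripper":1},{"turn":[-0.003, 0.0, 0.018],"slide":[-0.0021, 0.0034, -0.0009],"gripper":1},{"turn":[-0.006, 0.001, 0.027],"slide":[-0.0029, 0.005, -0.0013],"gripper":1},{"turn":[-0.008, 0.001, 0.036],"slide":[-0.0034, 0.0069, -0.0016],"gripper":1},{"turn":[-0.009, 0.002, 0.045],"slide":[-0.0036, 0.0087, -0.0018],"gripper":1},{"turn":[-0.012, 0.002, 0.054],"slide":[-0.0033, 0.0108, -0.002],"gripper":1},{"turn":[-0.012, 0.001, 0.053],"slide":[-0.0021, 0.0109, -0.0018],"gripper":1},{"turn":[-0.011, 0.002, 0.054],"slide":[-0.0009, 0.011, -0.0015],"gripper":1},{"turn":[-0.012, 0.002, 0.054],"slide":[0.0003, 0.011, -0.0013],"gripper":1},{"turn":[-0.012, 0.002, 0.053],"slide":[0.0014, 0.0111, -0.001],"gripper":1},{"turn":[-0.012, 0.001, 0.054],"slide":[0.0027, 0.011, -0.0007],"gripper":1},{"turn":[-0.012, 0.002, 0.054],"slide":[0.0039, 0.0108, -0.0004],"gripper":1},--
{"turn":[-0.013, 0.002, 0.053],"slide":[0.005, 0.0106, -0.0002],"gripper":1},{"turn":[-0.012, 0.002, 0.054],"slide":[0.0062, 0.0103, 0.0001],"gripper":1},{"turn":[-0.012, 0.001, 0.054],"slide":[0.0073, 0.01, 0.0004],"gripper":1},{"turn":[-0.013, 0.002, 0.053],"slide":[0.0085, 0.0095, 0.0006],"gripper":1},{"turn":[-0.012, 0.002, 0.054],"slide":[0.0096, 0.0091, 0.001],"gripper":1},{"turn":[-0.013, 0.002, 0.053],"slide":[0.0106, 0.0086, 0.0012],"gripper":1},{"turn":[-0.013, 0.001, 0.054],"slide":[0.0117, 0.008, 0.0014],"gripper":1},{"turn":[-0.011, 0.002, 0.044],"slide":[0.0105, 0.006, 0.0014],"gripper":1},{"turn":[-0.008, 0.001, 0.036],"slide":[0.0089, 0.0045, 0.0013],"gripper":1},{"turn":[-0.007, 0.001, 0.027],"slide":[0.007, 0.0031, 0.0011],"gripper":1},{"turn":[-0.004, 0.0, 0.017],"slide":[0.0048, 0.002, 0.0007],"gripper":1},{"turn":[-0.002, 0.001, 0.009],"slide":[0.0024, 0.0009, 0.0004],"gripper":1},
```

>>> move_arm:
  series:
    - {"turn":[-0.003,0.002,0.009],"slide":[-0.0006,0.0017,-0.0012],"gripper":1}
    - {"turn":[-0.003,0,0.018],"slide":[-0.0021,0.0034,-0.0009],"gripper":1}
    - {"turn":[-0.006,0.001,0.027],"slide":[-0.0029,0.005,-0.0013],"gripper":1}
    - {"turn":[-0.008,0.001,0.036],"slide":[-0.0034,0.0069,-0.0016],"gripper":1}
    - {"turn":[-0.009,0.002,0.045],"slide":[-0.0036,0.0087,-0.0018],"gripper":1}
    - {"turn":[-0.012,0.002,0.054],"slide":[-0.0033,0.0108,-0.002],"gripper":1}
    - {"turn":[-0.012,0.001,0.053],"slide":[-0.0021,0.0109,-0.0018],"gripper":1}
    - {"turn":[-0.011,0.002,0.054],"slide":[-0.0009,0.011,-0.0015],"gripper":1}
    - {"turn":[-0.012,0.002,0.054],"slide":[0.0003,0.011,-0.0013],"gripper":1}
    - {"turn":[-0.012,0.002,0.053],"slide":[0.0014,0.0111,-0.001],"gripper":1}
    - {"turn":[-0.012,0.001,0.054],"slide":[0.0027,0.011,-0.0007],"gripper":1}
    - {"turn":[-0.012,0.002,0.054],"slide":[0.0039,0.0108,-0.0004],"gripper":1}

```text
clock: 12.55
tool_pos: [0.3858, -0.1169, 0.0688]
orientation: [3.025, -0.586, 0.341]
ft_force: [0.1, -0.4, -3.3]
finger_gap: 0.196
finger_force: 78.1
```

>>> move_arm:
  series:
    - {"turn":[-0.013,0.002,0.053],"slide":[0.005,0.0106,-0.0002],"gripper":1}
    - {"turn":[-0.012,0.002,0.054],"slide":[0.0062,0.0103,0.0001],"gripper":1}
    - {"turn":[-0.012,0.001,0.054],"slide":[0.0073,0.01,0.0004],"gripper":1}
    - {"turn":[-0.013,0.002,0.053],"slide":[0.0085,0.0095,0.0006],"gripper":1}
    - {"turn":[-0.012,0.002,0.054],"slide":[0.0096,0.0091,0.001],"gripper":1}
    - {"turn":[-0.013,0.002,0.053],"slide":[0.0106,0.0086,0.0012],"gripper":1}
    - {"turn":[-0.013,0.001,0.054],"slide":[0.0117,0.008,0.0014],"gripper":1}
    - {"turn":[-0.011,0.002,0.044],"slide":[0.0105,0.006,0.0014],"gripper":1}
    - {"turn":[-0.008,0.001,0.036],"slide":[0.0089,0.0045,0.0013],"gripper":1}
    - {"turn":[-0.007,0.001,0.027],"slide":[0.007,0.0031,0.0011],"gripper":1}
    - {"turn":[-0.004,0,0.017],"slide":[0.0048,0.002,0.0007],"gripper":1}
    - {"turn":[-0.002,0.001,0.009],"slide":[0.0024,0.0009,0.0004],"gripper":1}

```text
clock: 13.75
tool_pos: [0.4128, -0.2402, 0.0808]
orientation: [2.719, -1.315, 0.329]
ft_force: [-0.6, -1.0, -2.4]
finger_gap: 0.196
finger_force: 78.1
```

```bash
python3 - <<'E'
from h import *
status(); s=robot.observe();print(s['joints'].round(2))
snap('top','t6');snap('side','s6')
p=np.array(s['tool_pos']);l,r=lip_from_tool(p,R.from_rotvec(s['orientation']).as_matrix())
y0,p0=np.arctan2(r[1,0],r[0,0]),np.arcsin(r[2,0])
# pan mask centre check with top: whitest blob near the projected lip; boss pixels in the pan
pan=l+r@np.array([-.0425,0,.01]); print('pan px',proj('top',pan),proj('side',pan))
for n,f in(('top','t6'),('side','s6')):
    im=cv2.imread(f'pics/{f}.png');u,v=proj(n,pan)[0].astype(int);h=cv2.cvtColor(im,cv2.COLOR_BGR2HSV)[v-22:v+22,u-22:u+22]
    m=cv2.inRange(h,(15,130,90),(30,255,255));print(n,int((m>0).sum()), [x.tolist() for x in cv2.connectedComponentsWithStats(m)[2][1:]])
st=wplan(lerp(l,y0,p0,[.539,-.399,.045],-.9,.0),[1,2,3,3,3,3,2,1])
wplan(lerp([.539,-.399,.045],-.9,0,[.539,-.399,.042],-.9,-.9),[1]*16,st)
E
```

```text
t 13.75 lip [ 0.5389 -0.3994  0.0952] rack [-0.2773 -0.3873] yaw/pitch -0.901 0.14 F [-0.6 -1.  -2.4] gap 0.196 78.1
[-0.54 -0.44  1.99 -0.09  1.37  1.94]
pan px [[370.10745636 215.13732305]] [[292.16077856 165.21856091]]
top 193 [[20, 4, 22, 26, 163], [0, 35, 6, 9, 29], [32, 43, 1, 1, 1]]
side 89 [[8, 13, 22, 9, 61], [33, 28, 7, 7, 28]]
--
{"turn":[-0.001, -0.008, 0.001],"slide":[-0.0001, 0.0001, 0.0011],"gripper":1},{"turn":[0.0, -0.015, 0.0],"slide":[-0.0008, 0.0, 0.0023],"gripper":1},{"turn":[0.0, -0.024, 0.0],"slide":[-0.001, 0.0, 0.0035],"gripper":1},{"turn":[0.0, -0.023, -0.001],"slide":[-0.0008, 0.0, 0.0035],"gripper":1},{"turn":[0.0, -0.024, 0.0],"slide":[-0.0006, -0.0001, 0.0036],"gripper":1},{"turn":[0.0, -0.023, 0.0],"slide":[-0.0004, 0.0, 0.0036],"gripper":1},{"turn":[0.0, -0.016, 0.0],"slide":[-0.0001, 0.0, 0.0024],"gripper":1},{"turn":[0.0, -0.007, 0.0],"slide":[-0.0001, 0.0, 0.0012],"gripper":1},
--
{"turn":[0.0, -0.057, 0.0],"slide":[0.0022, 0.0, -0.0111],"gripper":1},{"turn":[0.0, -0.056, 0.0],"slide":[0.0023, 0.0, -0.011],"gripper":1},{"turn":[0.0, -0.056, 0.0],"sl
[... 261 characters left out ...]
0.0, -0.056, 0.0],"slide":[0.0023, 0.0, -0.011],"gripper":1},{"turn":[0.0, -0.056, 0.0],"slide":[0.0023, 0.0, -0.0111],"gripper":1},{"turn":[0.0, -0.057, 0.0],"slide":[0.0023, 0.0, -0.011],"gripper":1},{"turn":[0.0, -0.056, 0.0],"slide":[0.0024, 0.0, -0.0111],"gripper":1},{"turn":[0.0, -0.056, 0.0],"slide":[0.0023, 0.0, -0.011],"gripper":1},{"turn":[0.0, -0.056, 0.0],"slide":[0.0023, 0.0, -0.0111],"gripper":1},--
{"turn":[0.0, -0.057, 0.0],"slide":[0.0024, 0.0, -0.0111],"gripper":1},{"turn":[0.0, -0.056, 0.0],"slide":[0.0023, 0.0, -0.011],"gripper":1},{"turn":[0.0, -0.056, 0.0],"slide":[0.0024, 0.0, -0.0111],"gripper":1},{"turn":[0.0, -0.056, 0.0],"slide":[0.0024, 0.0, -0.0111],"gripper":1},
```

>>> move_arm:
  series:
    - {"turn":[-0.001,-0.008,0.001],"slide":[-0.0001,0.0001,0.0011],"gripper":1}
    - {"turn":[0,-0.015,0],"slide":[-0.0008,0,0.0023],"gripper":1}
    - {"turn":[0,-0.024,0],"slide":[-0.001,0,0.0035],"gripper":1}
    - {"turn":[0,-0.023,-0.001],"slide":[-0.0008,0,0.0035],"gripper":1}
    - {"turn":[0,-0.024,0],"slide":[-0.0006,-0.0001,0.0036],"gripper":1}
    - {"turn":[0,-0.023,0],"slide":[-0.0004,0,0.0036],"gripper":1}
    - {"turn":[0,-0.016,0],"slide":[-0.0001,0,0.0024],"gripper":1}
    - {"turn":[0,-0.007,0],"slide":[-0.0001,0,0.0012],"gripper":1}

```text
clock: 14.65
tool_pos: [0.4127, -0.24, 0.0586]
orientation: [2.787, -1.346, 0.138]
ft_force: [0.7, 0.1, -2.5]
finger_gap: 0.201
finger_force: 78.1
```

>>> move_arm:
  series:
    - {"turn":[0,-0.057,0],"slide":[0.0022,0,-0.0111],"gripper":1}
    - {"turn":[0,-0.056,0],"slide":[0.0023,0,-0.011],"gripper":1}
    - {"turn":[0,-0.056,0],"slide":[0.0022,0,-0.011],"gripper":1}
    - {"turn":[0,-0.056,0],"slide":[0.0023,0,-0.0111],"gripper":1}
    - {"turn":[0,-0.057,0],"slide":[0.0023,0,-0.011],"gripper":1}
    - {"turn":[0,-0.056,0],"slide":[0.0022,0,-0.0111],"gripper":1}
    - {"turn":[0,-0.056,0],"slide":[0.0023,0,-0.011],"gripper":1}
    - {"turn":[0,-0.056,0],"slide":[0.0023,0,-0.0111],"gripper":1}
    - {"turn":[0,-0.057,0],"slide":[0.0023,0,-0.011],"gripper":1}
    - {"turn":[0,-0.056,0],"slide":[0.0024,0,-0.0111],"gripper":1}
    - {"turn":[0,-0.056,0],"slide":[0.0023,0,-0.011],"gripper":1}
    - {"turn":[0,-0.056,0],"slide":[0.0023,0,-0.0111],"gripper":1}

```text
clock: 15.85
tool_pos: [0.4466, -0.2824, 0.1814]
orientation: [-2.519, 1.217, 0.744]
ft_force: [0.1, -0.6, -0.9]
finger_gap: 0.198
finger_force: 78.4
```

```bash
python3 - <<'E'
from h import *
status(); s=robot.observe();print(s['joints'].round(2))
E
```

```text
t 15.85 lip [ 0.5397 -0.3997  0.0436] rack [-0.2765 -0.3877] yaw/pitch -0.9 -0.674 F [ 0.1 -0.6 -0.9] gap 0.198 78.4
[-0.7   0.38  1.08  0.14  2.24  1.83]
```

>>> move_arm:
  series:
    - {"turn":[0,-0.057,0],"slide":[0.0024,0,-0.0111],"gripper":1}
    - {"turn":[0,-0.056,0],"slide":[0.0023,0,-0.011],"gripper":1}
    - {"turn":[0,-0.056,0],"slide":[0.0024,0,-0.0111],"gripper":1}
    - {"turn":[0,0,0],"slide":[0,0,0],"gripper":1}
    - {"turn":[0,0,0],"slide":[0,0,0],"gripper":1}
    - {"turn":[0,0,0],"slide":[0,0,0],"gripper":1}

```text
clock: 16.45
tool_pos: [0.4617, -0.3012, 0.2038]
orientation: [-2.402, 1.16, 0.933]
ft_force: [-0.2, 0.2, -2.0]
finger_gap: 0.201
finger_force: 78.4
```

```bash
python3 - <<'E'
from h import *
status()
snap('top','t7');snap('side','s7')
from numpy import array
pts=array([[.552,-.415,.012]]);print(proj('side',pts),proj('top',pts))
u,v=proj('side',pts)[0].astype(int);a=cv2.imread('pics/s7.png')[v-35:v+40,u-50:u+60]
u,v=proj('top',pts)[0].astype(int);b=cv2.imread('pics/t7.png')[v-35:v+40,u-50:u+60]
c=np.vstack([a,b]);cv2.imwrite('pics/c8.png',cv2.resize(c,None,fx=4,fy=4,interpolation=cv2.INTER_CUBIC))
st=wplan(lerp([.5397,-.3997,.044],-.9,-.84,[.5397,-.3997,.10],-.9,.0),[1]*12)
E
```

```text
t 16.45 lip [ 0.5393 -0.399   0.043 ] rack [-0.2768 -0.387 ] yaw/pitch -0.9 -0.841 F [-0.2  0.2 -2. ] gap 0.201 78.4
[[283.14413774 174.13636759]] [[380.06851029 207.24271406]]
--
{"turn":[0.0, 0.071, 0.0],"slide":[-0.0047, 0.0001, 0.0099],"gripper":1},{"turn":[0.0, 0.07, 0.0],"slide":[-0.0048, 0.0, 0.0105],"gripper":1},{"turn":[0.0, 0.07, 0.0],"slide":[-0.0045, 0.0, 0.0102],"gripper":1},{"turn":[0.0, 0.07, 0.0],"slide":[-0.0043, 0.0, 0.0101],"gripper":1},{"turn":[0.0, 0.07, 0.0],"slide":[-0.004, 0.0, 0.01],"gripper":1},{"turn":[0.0, 0.07, 0.0],"slide":[-0.0037, 0.0, 0.0098],"gripper":1},{"turn":[0.0, 0.07, 0.0],"slide":[-0.0033, 0.0, 0.0097],"gripper":1},{"turn":[0.0, 0.07, 0.0],"slide":[-0.0031, 0.0, 0.0096],"gripper":1},{"turn":[0.0, 0.07, 0.0],"slide":[-0.0027, 0.0, 0.0095],"gripper":1},{"turn":[0.0, 0.07, 0.0],"slide":[-0.0025, 0.0, 0.0095],"gripper":1},{"turn":[0.0, 0.07, 0.0],"slide":[-0.0021, 0.0, 0.0094],"gripper":1},{"turn":[0.0, 0.07, 0.0],"slide":[-0.0017, 0.0, 0.0095],"gripper":1},
```

View pics/c8.png

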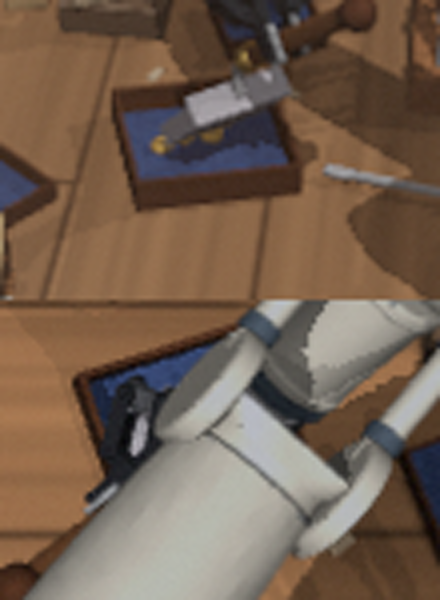

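The crop shows bosses lying on the blue floor of the big tray, at (160,145) and (190–215,132), and the pan empty. The tray hasn't moved. I'll level the scoop, carry it back and count the bosses once the view is free.

>>> move_arm:
  series:
    - {"turn":[0,0.071,0],"slide":[-0.0047,0,0.0099],"gripper":1}
    - {"turn":[0,0.07,0],"slide":[-0.0048,0,0.0105],"gripper":1}
    - {"turn":[0,0.07,0],"slide":[-0.0045,0,0.0102],"gripper":1}
    - {"turn":[0,0.07,0],"slide":[-0.0043,0,0.0101],"gripper":1}
    - {"turn":[0,0.07,0],"slide":[-0.004,0,0.01],"gripper":1}
    - {"turn":[0,0.07,0],"slide":[-0.0037,0,0.0098],"gripper":1}
    - {"turn":[0,0.07,0],"slide":[-0.0033,0,0.0097],"gripper":1}
    - {"turn":[0,0.07,0],"slide":[-0.0031,0,0.0096],"gripper":1}
    - {"turn":[0,0.07,0],"slide":[-0.0027,0,0.0095],"gripper":1}
    - {"turn":[0,0.07,0],"slide":[-0.0025,0,0.0095],"gripper":1}
    - {"turn":[0,0.07,0],"slide":[-0.0021,0,0.0094],"gripper":1}
    - {"turn":[0,0.07,0],"slide":[-0.0017,0,0.0095],"gripper":1}

```text
clock: 17.75
tool_pos: [0.4131, -0.2402, 0.1139]
orientation: [2.787, -1.345, 0.143]
ft_force: [0.2, -0.1, -1.2]
finger_gap: 0.195
finger_force: 78.3
```

```bash
python3 - <<'E'
from h import *
status()
st=wplan(lerp([.5397,-.3997,.1],-.9,0,[.585,-.12,.09],.14,0),[1,2]+[3]*10)
st=wplan(lerp([.585,-.12,.09],.14,0,[.5229,.154,.03],1.183,0.),[3]*10+[2,1],st)
E
```

```text
t 17.75 lip [ 0.5394 -0.3993  0.1002] rack [-0.2767 -0.3872] yaw/pitch -0.899 0.002 F [ 0.2 -0.1 -1.2] gap 0.195 78.3
--
{"turn":[0.003, -0.002, -0.031],"slide":[-0.0051, 0.0, -0.0005],"gripper":1},{"turn":[0.006, 0.0, -0.062],"slide":[-0.0108, -0.0003, -0.0004],"gripper":1},{"turn":[0.009, 0.0, -0.094],"slide":[-0.0146, -0.0014, -0.0006],"gripper":1},{"turn":[0.01, 0.0, -0.095],"slide":[-0.0126, -0.0028, -0.0003],"gripper":1},{"turn":[0.009, 0.0, -0.094],"slide":[-0.0105, -0.0039, -0.0002],"gripper":1},{"turn":[0.01, 0.0, -0.094],"slide":[-0.0082, -0.005, 0.0001],"gripper":1},{"turn":[0.009, 0.0, -0.094],"slide":[-0.006, -0.0056, 0.0003],"gripper":1},{"turn":[0.01, 0.0, -0.094],"slide":[-0.0035, -0.0062, 0.0006],"gripper":1},{"turn":[0.009, 0.0, -0.094],"slide":[-0.0012, -0.0065, 0.0008],"gripper":1},{"turn":[0.01, 0.0, -0.094],"slide":[0.0013, -0.0066, 0.001],"gripper":1},{"turn":[0.009, 0.0, -0.094],"slide":[0.0036, -0.0065, 0.0013],"gripper":1},{"turn":[0.01, 0.0, -0.094],"slide":[0.0061, -0.006, 0.0015],"gripper":1},
--
{"turn":[0.009, 0.0, -0.094],"slide":[-0.0018, -0.0062, 0.0053],"gripper":1},{"turn":[0.01, 0.0, -0.095],"slide":[0.0007, -0.0063, 0.0056],"gripper":1},{"turn":[0.009, 0.0, -0.094],"slide":[0.0031, -0.0062, 0.0058],"gripper":1},{"turn":[0.01, 0.0, -0.094],"slide":[0.0054, -0.0058, 0.006],"gripper":1},{"turn":[0.009, 0.0, -0.095],"slide":[0.0078, -0.0052, 0.0063],"gripper":1},{"turn":[0.01, 0.0, -0.094],"slide":[0.01, -0.0044, 0.0065],"gripper":1},{"turn":[0.009, 0.0, -0.095],"slide":[0.0123, -0.0033, 0.0067],"gripper":1},{"turn":[0.01, 0.0, -0.094],"slide":[0.0143, -0.0021, 0.0069],"gripper":1},{"turn":[0.009, 0.0, -0.094],"slide":[0.0162, -0.0007, 0.0071],"gripper":1},{"turn":[0.01, 0.0, -0.095],"slide":[0.0181, 0.0009, 0.0073],"gripper":1},{"turn":[0.006, 0.0, -0.062],"slide":[0.0129, 0.0018, 0.005],"gripper":1},{"turn":[0.003, 0.0, -0.032],"slide":[0.0067, 0.0013, 0.0025],"gripper":1},
```

>>> move_arm:
  series:
    - {"turn":[0.003,-0.002,-0.031],"slide":[-0.0051,0,-0.0005],"gripper":1}
    - {"turn":[0.006,0,-0.062],"slide":[-0.0108,-0.0003,-0.0004],"gripper":1}
    - {"turn":[0.009,0,-0.094],"slide":[-0.0146,-0.0014,-0.0006],"gripper":1}
    - {"turn":[0.01,0,-0.095],"slide":[-0.0126,-0.0028,-0.0003],"gripper":1}
    - {"turn":[0.009,0,-0.094],"slide":[-0.0105,-0.0039,-0.0002],"gripper":1}
    - {"turn":[0.01,0,-0.094],"slide":[-0.0082,-0.005,0.0001],"gripper":1}
    - {"turn":[0.009,0,-0.094],"slide":[-0.006,-0.0056,0.0003],"gripper":1}
    - {"turn":[0.01,0,-0.094],"slide":[-0.0035,-0.0062,0.0006],"gripper":1}
    - {"turn":[0.009,0,-0.094],"slide":[-0.0012,-0.0065,0.0008],"gripper":1}
    - {"turn":[0.01,0,-0.094],"slide":[0.0013,-0.0066,0.001],"gripper":1}
    - {"turn":[0.009,0,-0.094],"slide":[0.0036,-0.0065,0.0013],"gripper":1}
    - {"turn":[0.01,0,-0.094],"slide":[0.0061,-0.006,0.0015],"gripper":1}

```text
clock: 18.95
tool_pos: [0.3839, -0.1482, 0.1044]
orientation: [-3.12, -0.224, -0.153]
ft_force: [-0.8, 0.3, -0.6]
finger_gap: 0.2
finger_force: 78.3
```

>>> move_arm:
  series:
    - {"turn":[0.009,0,-0.094],"slide":[-0.0018,-0.0062,0.0053],"gripper":1}
    - {"turn":[0.01,0,-0.095],"slide":[0.0007,-0.0063,0.0056],"gripper":1}
    - {"turn":[0.009,0,-0.094],"slide":[0.0031,-0.0062,0.0058],"gripper":1}
    - {"turn":[0.01,0,-0.094],"slide":[0.0054,-0.0058,0.006],"gripper":1}
    - {"turn":[0.009,0,-0.095],"slide":[0.0078,-0.0052,0.0063],"gripper":1}
    - {"turn":[0.01,0,-0.094],"slide":[0.01,-0.0044,0.0065],"gripper":1}
    - {"turn":[0.009,0,-0.095],"slide":[0.0123,-0.0033,0.0067],"gripper":1}
    - {"turn":[0.01,0,-0.094],"slide":[0.0143,-0.0021,0.0069],"gripper":1}
    - {"turn":[0.009,0,-0.094],"slide":[0.0162,-0.0007,0.0071],"gripper":1}
    - {"turn":[0.01,0,-0.095],"slide":[0.0181,0.0009,0.0073],"gripper":1}
    - {"turn":[0.006,0,-0.062],"slide":[0.0129,0.0018,0.005],"gripper":1}
    - {"turn":[0.003,0,-0.032],"slide":[0.0067,0.0013,0.0025],"gripper":1}

```text
clock: 20.15
tool_pos: [0.4462, -0.0334, 0.0441]
orientation: [-2.554, -1.72, -0.127]
ft_force: [0.1, -0.1, -2.3]
finger_gap: 0.195
finger_force: 78.3
```

```bash
python3 - <<'E'
from h import *
status()
snap('top','t8')
a=cv2.imread('pics/t8.png');h=cv2.cvtColor(a,cv2.COLOR_BGR2HSV)
blue=cv2.inRange(h,(105,90,20),(130,255,200)); 
for q in cv2.findContours(blue,0,2)[0]:
    if cv2.contourArea(q)>800:
        r=cv2.minAreaRect(q);print('tray',ray('top',[r[0]],.006).round(3),r)
        m=np.zeros(blue.shape,np.uint8);cv2.fillPoly(m,[cv2.boxPoints(r).astype(int)],255); m&=cv2.inRange(h,(10,90,80),(35,255,255))
        k,l,s,c=cv2.connectedComponentsWithStats(m)
        for i in range(1,k):
            if s[i,4]>5: print(c[i].round(1),s[i,2:],ray('top',[c[i]],.016).round(3))
g=cv2.inRange(h,(15,120,110),(30,255,255))[120:175,205:290];print('rack gold', [x.tolist() for x in cv2.connectedComponentsWithStats(g)[2][1:] if x[4]>8])
l=tool_from_lip([.5229,.154,.03],1.183,0); st=wplan(lerp([.5229,.154,.03],1.183,0,[.5229,.154,.0],1.183,0),[2,2,2,2,1,1],l)
E
```

```text
t 20.15 lip [0.5225 0.1549 0.0305] rack [-0.2117  0.1634] yaw/pitch 1.186 0.002 F [ 0.1 -0.1 -2.3] gap 0.195 78.3
tray [[ 0.551 -0.415  0.006]] ((379.7354431152344, 207.9169158935547), (47.14950942993164, 42.04627227783203), 70.55996704101562)
[384.4 204.5] [ 23  22 177] [[ 0.561 -0.429  0.016]]
rack gold []
--
{"turn":[0.0, 0.0, 0.0],"slide":[-0.0006, 0.0, 0.006],"gripper":1},{"turn":[0.0, 0.0, 0.0],"slide":[-0.0006, 0.0, 0.0059],"gripper":1},{"turn":[0.0, 0.0, 0.0],"slide":[-0.0006, 0.0, 0.006],"gripper":1},{"turn":[0.0, 0.0, 0.0],"slide":[-0.0006, 0.0, 0.006],"gripper":1},{"turn":[0.0, 0.0, 0.0],"slide":[-0.0003, 0.0, 0.003],"gripper":1},{"turn":[0.0, 0.0, 0.0],"slide":[-0.0003, 0.0, 0.003],"gripper":1},
```

>>> move_arm:
  series:
    - {"turn":[0,0,0],"slide":[-0.0006,0,0.006],"gripper":1}
    - {"turn":[0,0,0],"slide":[-0.0006,0,0.006],"gripper":1}
    - {"turn":[0,0,0],"slide":[-0.0006,0,0.006],"gripper":1}
    - {"turn":[0,0,0],"slide":[-0.0006,0,0.006],"gripper":1}
    - {"turn":[0,0,0],"slide":[-0.0003,0,0.003],"gripper":1}
    - {"turn":[0,0,0],"slide":[-0.0002,0,0.002],"gripper":1}
    - {"turn":[0,0,0],"slide":[0,0,0],"gripper":1}
    - {"turn":[0,0,0],"slide":[0,0,0],"gripper":1}

```text
clock: 21.0
tool_pos: [0.4465, -0.0345, 0.0152]
orientation: [-2.557, -1.716, -0.127]
ft_force: [0.3, 0.5, 0.0]
finger_gap: 0.198
finger_force: 78.4
```

```bash
python3 - <<'E'
from h import *
status()
h=cv2.cvtColor(cv2.imread('pics/t8.png'),cv2.COLOR_BGR2HSV)
m=cv2.inRange(h,(10,90,80),(35,255,255))[188:222,364:402];V=h[188:222,364:402,2]
for r,v in zip(m,V): print(''.join(('%x'%(b//16)) if a else '.' for a,b in zip(r,v)))
E
```

```text
t 21.0 lip [0.5234 0.1535 0.0015] rack [-0.211   0.1619] yaw/pitch 1.182 0.002 F [0.3 0.5 0. ] gap 0.198 78.4
...................................566
...................................566
...................................556
....................................56
....................................56
...........99988....................55
..........9aaaaa8....................5
..........abbbba9....................5
..........bbbbbb9.....................
..........bbbbbba.....................
...........bbbba56.8..................
............77..8aabb9................
................abbbbb9...............
...............9bbbbbb9...............
...............9bbbbbb9...............
................bbbbbb9...............
................9bbbba................
.................9ba86................
...................89ba...............
..................8bbbba7.............
..................abbbba9...897.......
..................bbbbba9.6aaa87......
..................bbbbba968bbba86.....
..................9babba8.9bbbb97.....
...................9aaa8..8bbbba8.....
...........................abbba8.....
...........................79aa96.....
......................................
......................................
......................................
......................................
......................................
......................................
......................................
```

All four bosses are inside the tray as clear discs. Next I'll release the scoop and back off.

>>> move_arm:
  series:
    - {"turn":[0,0,0],"slide":[0,0,0],"gripper":-1}
    - {"turn":[0,0,0],"slide":[0,0,0],"gripper":-1}
    - {"turn":[0,0,0],"slide":[0,0,0],"gripper":-1}
    - {"turn":[0,0,0],"slide":[0,0,0],"gripper":-1}
    - {"turn":[0,0,0],"slide":[0,0,0],"gripper":-1}
    - {"turn":[0,0,0],"slide":[0,0,0],"gripper":-1}
    - {"turn":[0,0,0],"slide":[0,0,-0.01],"gripper":-1}
    - {"turn":[0,0,0],"slide":[0,0,-0.02],"gripper":-1}
    - {"turn":[0,0,0],"slide":[0,0,-0.03],"gripper":-1}
    - {"turn":[0,0,0],"slide":[0,0,-0.03],"gripper":-1}
    - {"turn":[0,0,0],"slide":[0,0,-0.03],"gripper":-1}
    - {"turn":[0,0,0],"slide":[0,0,-0.01],"gripper":-1}

```text
clock: 22.2
tool_pos: [0.4431, -0.0473, 0.1487]
orientation: [-2.56, -1.718, -0.134]
ft_force: [0.1, -0.2, 0.4]
finger_gap: 1.0
finger_force: 0.0
```

```bash
python3 - <<'E'
from h import *
status()
a=snap('top','t9');h=cv2.cvtColor(cv2.imread('pics/t9.png'),cv2.COLOR_BGR2HSV)
m=cv2.inRange(h[190:245,:300],(0,0,130),(179,70,255))
for q in cv2.findContours(m,0,2,offset=(0,190))[0]:
    if cv2.contourArea(q)>150: r=cv2.minAreaRect(q); print('pan',r)
E
```

```text
t 22.2 lip [0.5201 0.1406 0.1352] rack [-0.2162  0.1497] yaw/pitch 1.182 0.003 F [ 0.1 -0.2  0.4] gap 1.0 0.0
pan ((274.988525390625, 225.94125366210938), (54.33171081542969, 36.82780075073242), 15.5241117477417)
pan ((223.34483337402344, 222.86209106445312), (36.50319290161133, 33.35184097290039), 23.198591232299805)
```

The pan shows at the same spot as at the start, (223.3,222.9) against (223.5,223.1), so the scoop lies flat with the fingers clear of it. Handing in.

```bash
python3 -c "
from rig import robot
print(robot.sign_off())"
```

```text
the job is handed in; nothing more can be done
None
```

The job is handed in at about 22 s on the clock: the last top view shows all four bosses in the large tray, and the scoop lies flat and released in front of the rack, almost exactly where it started; sign-off gave no verdict.

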